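Charge the bench ball mill

ROBOT

A 7-joint arm with a two-finger parallel gripper is mounted at the origin on a cart in front of the work surface, level with it; the furniture and walls round the work are solid. World frame = base frame: x ahead of the robot, y to its left, z up, the work surface at z = 0. Lengths are in m, angles in rad, forces in N, time in s.
With the tool pointing down it reaches from about 0.4 to 0.9 m from the base axis. Payload 5.5 kg.
Tool frame: the origin (TCP) lies at the very end of the fingers, on their centre line; the grasp point (between the pads) lies 19 mm behind it; x points along the fingers, z is the direction in which the jaws open and shut, and the axes are right-handed (so a half turn about x gives the same grasp; the last joint's range is limited). The gripper opens to 92 mm and grips with 3 to 60 N. Pads are 19 mm wide; open, the fingers measure 130 mm over their backs; the gripper's body (75 mm by 190 mm) begins 47 mm behind the grasp point.
Start: joints at [-1.024, 0.501, -0.427, 1.55, 0.221, 1.138, -0.21], TCP at [0.182, 0.624, 0.227] pointing down, gripper open.
Joint ranges: [-2.88, 2.88], [-0.31, 2.03], [-1.54, 1.56], [0.2, 2.42], [-1.41, 4.55], [0.19, 2.02], [-2.57, 2.57]. Speed limits (rad/s): [2.57, 2.57, 3.14, 3.14, 3.14, 3.14, 3.14].

INTERFACE

Orientations are given as a 3x3 rotation matrix whose columns are the frame's x, y, z axes.
In Python, from cell import manip gives the robot as it stands. The module is installed in compiled form; this text tells all that it offers.
- The arm moves only by the tool move_arm, never from a script. Its argument "moves" is one flat list of numbers, 7 for each row, row after row: the shift along the tool's x, y, z in m, then the turn, a rotation vector about the tool's x, y, z in rad, then the closure, from 0 (fully open) to 1 (shut). In form: [dx, dy, dz, wx, wy, wz, grip, dx, dy, dz, wx, wy, wz, grip, ...]. A call has 1 to 8 rows; each row shifts and turns the commanded pose from where the row before left it, along the tool's axes as they then stand; what a row does not reach is not made up. A row lasts 1/12 s, in which the tool goes at most 41.7 mm and 7.16 degrees, less where a joint would pass 70% of its speed; a pose out of reach is approached as far as the arm can. A call is refused whole if a number of a shift passes 0.0417 or a number of a turn 0.125, either way. A call with a gripper value outside its range is refused whole. The fingers move at their own pace and stop on an object; the grip force is fixed at half the most. Time passes only in rows, so rows that do not move let the fingers close. It gives the time, the measured TCP pose, the force and the opening at its end, in the units of the state.
- manip.read_state(): the state, without advancing time (a new reading comes with each control period).
- manip.get_image(name): name is "scene" or "top" or "wrist"; returns the picture (420x560x3 uint8, red, green, blue); there is no depth.
- manip.camera_model(name): a dict with "intrinsics" (3x3 intrinsics, pixels), "rvec" (rotation vector, rad) and "tvec" (3), from world to camera coordinates, as OpenCV has them; the wrist camera has in their place "T_tool_cam" (4x4, takes a point from camera to tool coordinates, whose origin is the TCP and whose axes are the tool frame's). Camera axes: x right, y down, z forward; pixel columns grow to the right and rows downward; lengths in m; the calibration is good to about 2 mm. The wrist camera is an equidistant fisheye: a pixel r from the principal point sees the ray r / f radians off the axis. A picture is of the moment at which its call begins: read the wrist's pose just before it. camera_model takes no time and is no camera call.
- manip.sign_off(): hands the job in, once; it reports no verdict.
The state is a dict: "t": time; "joints": joint angles; "joint_vel": joint speeds; "joint_torque": joint torques, N m; "tool_pos": TCP position; "orientation": TCP orientation; "wrist_force": force on the tool from outside, world axes, zero at the start; "torque": the same for the moment, N m; "opening": opening from 0.0 (shut) to 1.0 (fully open).
Only numpy, scipy, OpenCV 4.12 (cv2) and the standard library are available. Lean on these libraries where they do the work, as an engineer would, in place of code of your own. Each camera call takes 0.05 s, during which the arm holds its last target. There are 200 camera calls.

TASK

Get the bench ball mill ready to grind the rock core plugs: first put every plug that is on the bench into the mill's open steel jar, then carry the spouted jug over, turn it so that its spout faces the jar and tip all the white grinding balls over the spout into the jar. Stand the empty jug back upright on the bench, put the lid squarely on the jar so that it is fully down, and only then turn the mill's speed sleeve to 6. Leave the timer and the tin where they are.

Things in the scene. Friction and masses are not known exactly. Their poses are not given: they have to be found in the camera images.
- mill: bench ball mill, fixed to the bench, white box 124 (x) x 232 (y) x 60 mm high; origin in the middle of its underside. A steel grinding jar is sunk in its deck at y = +54 mm (mill frame), the black speed sleeve stands on the deck at y = -72 mm. Its front (switch, vents) faces the robot. A tall instrument stands behind it, its face at about x = 0.58 m.
- jar_mouth (a point): centre of the open mouth of the steel grinding jar, at rim height (78 mm above the bench, 18 mm above the mill's deck). The jar is upright and round: 100 mm wide inside, 110 mm outside, 68 mm deep.
- jar_floor (a point): centre of the jar's inside floor, 10 mm above the bench; z points up.
- sleeve_top (a point): top centre of the black speed sleeve, on its upright turning axis, 102 mm above the bench. The knurled grip is 50 mm across and reaches down to 33 mm below this point; below is a skirt 74 mm across. White number marks stand on the skirt and repeat on the top; the index is a white line on the deck at the sleeve's -x side (mill frame), towards the robot.
- speed_sleeve (a joint): angle of the mill's speed sleeve in rad: grows as it is turned clockwise seen from above and reads 0.4 times the number at the index line: 0 at number 0, 2.4 at 6, 3.2 at 8, end stops just beyond. Marks: the broad one is 0; counter-clockwise from it seen from above follow 1, 2, 3 and so on, that of 5 is longer. It clicks into a detent at every number and stays; about 0.1 N m turns it.
- jar_lid: round steel lid of the grinding jar, 124 mm across, 48 mm high, with a down-turned rim that goes outside the jar's rim with about 3 mm to spare all round; origin in the middle of its lower edge. When it is home the origin is 10 mm below jar_mouth. A knob 29 mm across stands in the middle of its top. 0.22 kg. It starts on the bench, rim down.
- lid_knob (a point): middle of the grip of the lid's knob, 38 mm above the lid's lower edge; the grip is a short upright cylinder 29 mm across, from 32 to 48 mm above the lower edge.
- jug: steel jug standing on the bench, 92 mm high, 56 mm across at the foot, 88 mm at the rim (flared by 10 degrees all round, wall 3 mm), 0.16 kg empty; origin in the middle of its underside, z up its axis, spout towards +x, handle towards -x. It holds the grinding balls. To empty it over the spout it must be tipped about 95 degrees.
- jug_spout (a point): tip of the jug's pouring lip, on the rim: 59.5 mm from the jug's axis along +x, 92 mm above its underside.
- jug_handle (a point): middle of the jug's handle grip, 71 mm behind the jug's axis (along -x) and 54 mm above its underside. The grip is an upright black bar, 16 mm wide (y), 12 mm thick (x) and 62 mm long (z); 20 mm of free space between it and the jug's rim.
- ball_1: white ceramic grinding ball, 20 mm across, 18 g, origin at its centre; starts in the jug
- ball_2: white ceramic grinding ball, 20 mm across, 18 g, origin at its centre; starts in the jug
- ball_3: white ceramic grinding ball, 20 mm across, 18 g, origin at its centre; starts in the jug
- ball_4: white ceramic grinding ball, 20 mm across, 18 g, origin at its centre; starts in the jug
- ball_5: white ceramic grinding ball, 20 mm across, 18 g, origin at its centre; starts in the jug; may be absent
- ball_6: white ceramic grinding ball, 20 mm across, 18 g, origin at its centre; starts in the jug; may be absent
- ball_7: white ceramic grinding ball, 20 mm across, 18 g, origin at its centre; starts in the jug; may be absent
- ball_8: white ceramic grinding ball, 20 mm across, 18 g, origin at its centre; starts in the jug; may be absent
- plug_1: grey cylindrical rock core plug, 25 mm across, 40 mm long, 53 g, origin in the middle of one end face, z along its axis; starts standing on the bench on that face; may be absent
- plug_2: grey cylindrical rock core plug, 25 mm across, 40 mm long, 53 g, origin in the middle of one end face, z along its axis; starts standing on the bench on that face; may be absent
- plug_3: grey cylindrical rock core plug, 25 mm across, 40 mm long, 53 g, origin in the middle of one end face, z along its axis; starts standing on the bench on that face; may be absent
- timer: bystander: white bench timer, 62 x 62 x 16 mm, lies flat
- septa_tin: bystander: small round tin, 46 mm across, 19 mm high

How it is judged:
By the outcome, as a careful person would: the job done as asked, in the order asked, and still so for the second after the job is handed in, with the robot touching nothing.
Of plug_1, plug_2, plug_3 only 1 to 3 are there at a start; the rules pass over those that are not, and their reading is None.
Of ball_5, ball_6, ball_7, ball_8 only 1 to 4 are there at a start; the rules pass over those that are not, and their reading is None.
At some moment in a run one of jar_lid, plug_1, plug_2, plug_3 may be knocked a few centimetres aside while the robot is not near it.
It also fails if it takes over 210 s, if anything falls off the work surface, if the arm or the gripper's body presses on something with over 40 N, if the wrist force passes 120 N, or if a joint passes its speed limit or range.

## Working session

There is one attempt and no reset: what is moved stays moved. The work goes in short steps, Python scripts to look and compute and a tool call to move; the robot and the scene stay as the last step left them, time stands still between calls to the robot, and variables do not carry over. Pictures are saved under pics/ and viewed, about 12 in all and at most 16, crops included, and the job is handed in when it is done.

Besides the shell and the picture viewer there is one more tool, called after ">>>" as name(argument=value, ...) on one line, values as JSON. move_arm: Moves the arm, as the interface text tells. Its arguments: {"type":"object","properties":{"moves":{"type":"array"}},"required":["moves"]}

```bash
mkdir -p pics; ls; python3 - <<'E'
from cell import manip
import cv2,numpy as np
s=manip.read_state()
for k,v in s.items(): print(k,np.round(v,3).tolist())
for n in("scene","top","wrist"):
    m=manip.camera_model(n); print(n,{k:np.round(v,4).tolist() for k,v in m.items()})
    cv2.imwrite(f"pics/{n}0.png",manip.get_image(n)[:,:,::-1])
E
```

```text
pics
t 0.0
joints [-1.024, 0.502, -0.427, 1.551, 0.221, 1.138, -0.21]
joint_vel [0.001, -0.001, -0.001, 0.001, -0.0, -0.001, 0.0]
joint_torque [-0.001, -56.659, -5.817, -27.91, -0.069, 0.031, 0.0]
tool_pos [0.182, 0.623, 0.226]
orientation [[-0.001, -0.96, 0.28], [-0.002, 0.28, 0.96], [-1.0, 0.0, -0.002]]
wrist_force [0.205, -1.129, 0.246]
torque [0.05, -0.008, -0.033]
opening 0.998
scene {'intrinsics': [[515.3391, 0.0, 283.2227], [0.0, 515.3391, 206.2238], [0.0, 0.0, 1.0]], 'rvec': [2.1473, -1.6805, 0.4001], 'tvec': [0.0144, 0.4743, 1.3999]}
top {'intrinsics': [[482.205, 0.0, 273.7392], [0.0, 482.205, 212.0143], [0.0, 0.0, 1.0]], 'rvec': [2.0956, -2.1413, 0.1661], 'tvec': [0.1318, 0.4613, 1.1153]}
wrist {'intrinsics': [[325.1923, 0.0, 282.968], [0.0, 325.1923, 213.1348], [0.0, 0.0, 1.0]], 'T_tool_cam': [[-0.001, -0.2797, 0.9601, -0.159], [-0.0005, -0.9601, -0.2797, 0.0755], [1.0, -0.0008, 0.0008, 0.0007], [0.0, 0.0, 0.0, 1.0]]}
```

View pics/scene0.png

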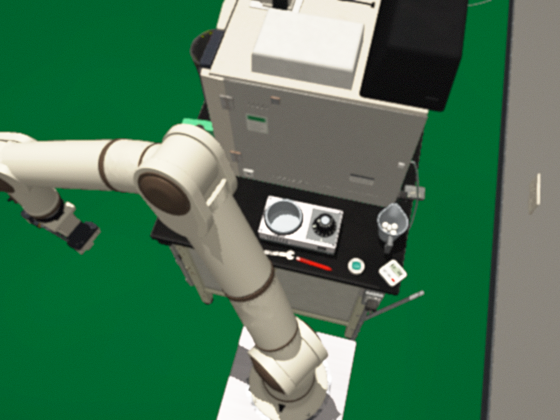

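View pics/top0.png

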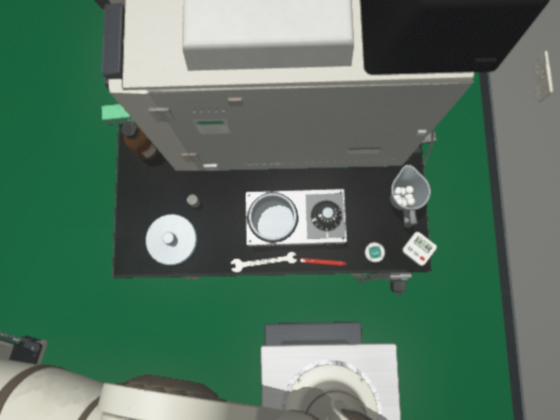

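The scene view shows the mill, with the jug and timer to its right. The top view shows the lid at about (170,240), one plug at (193,200), the jar at (272,216), the sleeve at (326,214), the jug at (408,190) with its handle towards (409,220), the tin at (375,252) and the timer at (420,248).

```bash
cat > h.py <<'E'
from cell import manip
import cv2,numpy as np
def proj(n,P):
    m=manip.camera_model(n)
    return cv2.projectPoints(np.array(P,float).reshape(-1,1,3),np.array(m["rvec"]),np.array(m["tvec"]),np.array(m["intrinsics"]),None)[0].reshape(-1,2)
def back(n,uv,z):
    m=manip.camera_model(n);R=cv2.Rodrigues(np.array(m["rvec"]))[0];t=np.array(m["tvec"]);K=np.array(m["intrinsics"])
    d=R.T@np.linalg.solve(K,np.array([uv[0],uv[1],1.]));c=-R.T@t
    return c+d*(z-c[2])/d[2]
def wpose():
    s=manip.read_state();T=np.eye(4);T[:3,:3]=s["orientation"];T[:3,3]=s["tool_pos"]
    return T@np.array(manip.camera_model("wrist")["T_tool_cam"])
def wback(uv,z,T):
    K=np.array(manip.camera_model("wrist")["intrinsics"]);d=np.array([uv[0]-K[0,2],uv[1]-K[1,2]]);r=np.hypot(*d);a=r/K[0,0]
    v=T[:3,:3]@np.r_[np.sin(a)*d/max(r,1e-9),np.cos(a)];c=T[:3,3]
    return c+v*(z-c[2])/v[2]
def snap(n,f,box=None,k=1):
    T=wpose() if n=="wrist" else None
    im=manip.get_image(n)[:,:,::-1]
    if box: x,y,X,Y=box; im=im[y:Y,x:X]
    if k!=1: im=cv2.resize(im,None,fx=k,fy=k,interpolation=cv2.INTER_CUBIC)
    cv2.imwrite("pics/"+f,im); return T
def st():
    s=manip.read_state();print(round(s["t"],2),"tcp",np.round(s["tool_pos"],4),"F",np.round(s["wrist_force"],1),"op",round(s["opening"],3));print(np.round(s["orientation"],3).tolist(),"q",np.round(s["joints"],2))
E
python3 - <<'E'
from h import *
im=cv2.imread("pics/top0.png")[115:285,105:445]
cv2.imwrite("pics/topc.png",cv2.resize(im,None,fx=2.35,fy=2.35,interpolation=cv2.INTER_CUBIC))
for n,uv,z in [("jar",(272,216),.078),("sleeve",(327,213),.102),("lidknob",(168,239),.048),("plug",(193,200),.04),("jugrim",(409,188),.092),("handle",(409,222),.085),("tin",(375,252),.019),("timer",(420,248),.016),("millTL",(246,191),.06),("millBR",(346,244),.06)]:
    print(n,np.round(back("top",uv,z),3))
E
```

```text
jar [0.448 0.125 0.078]
sleeve [ 0.448 -0.     0.102]
lidknob [0.404 0.374 0.048]
plug [0.499 0.317 0.04 ]
jugrim [ 0.504 -0.192  0.092]
handle [ 0.426 -0.188  0.085]
tin [ 0.365 -0.119  0.019]
timer [ 0.372 -0.228  0.016]
millTL [0.513 0.187 0.06 ]
millBR [ 0.381 -0.045  0.06 ]
```

View pics/topc.png

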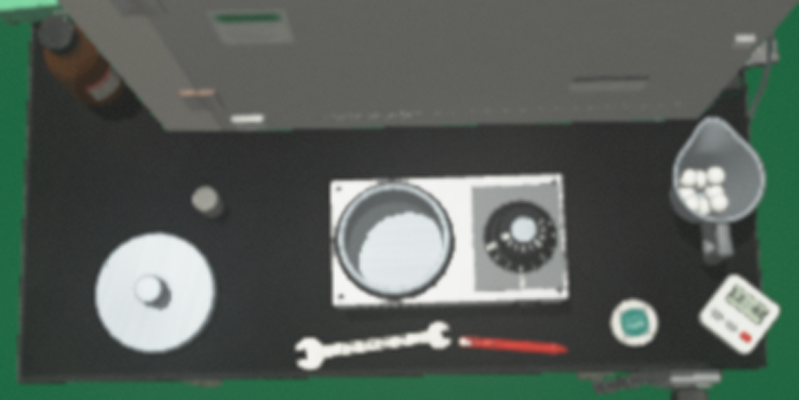

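The enlarged view shows exactly one plug on the bench, at crop (206,200). The jug's spout points away from the robot at (711,118) and its handle towards the robot at (714,240). The jar is empty. I'll go to the plug.

>>> move_arm(moves=[0,-0.0325,-0.0171,0,0,0,0,0,-0.0325,-0.0171,0,0,0,0,0,-0.0325,-0.0171,0,0,0,0,0,-0.0325,-0.0171,0,0,0,0,0,-0.0325,-0.0171,0,0,0,0,0,-0.0325,-0.0171,0,0,0,0,0,-0.0325,-0.0171,0,0,0,0,0,-0.0325,-0.0171,0,0,0,0])

```text
t: 0.82
tool_pos: [0.3942, 0.4183, 0.2266]
orientation: [[-0.0, -0.96, 0.28], [-0.0, 0.28, 0.96], [-1.0, 0.0, -0.0]]
wrist_force: [-0.8, 0.5, -0.3]
opening: 1.003
```

>>> move_arm(moves=[0,-0.0325,-0.0171,0,0,0,0,0,-0.0325,-0.0171,0,0,0,0,0,-0.0325,-0.0171,0,0,0,0,0,-0.0325,-0.0171,0,0,0,0,0,0,0,-0.095,0,0,0,0,0,0,-0.095,0,0,0,0,0,0,-0.095,0,0,0,0,0,0,0,0,0,0])

```text
t: 1.48
tool_pos: [0.4989, 0.3174, 0.2263]
orientation: [[-0.001, -1.0, -0.004], [-0.0, -0.004, 1.0], [-1.0, 0.001, -0.0]]
wrist_force: [0.2, -0.2, -0.3]
opening: 1.0
```

```bash
python3 - <<'E'
from h import *
st()
T=snap("wrist","w1.png");np.save("T1.npy",T)
E
```

```text
1.48 tcp [0.4989 0.3174 0.2263] F [ 0.2 -0.2 -0.3] op 1.0
[[-0.001, -1.0, -0.004], [-0.0, -0.004, 1.0], [-1.0, 0.001, -0.0]] q [-0.33  0.39 -0.35  1.71  0.15  1.08  0.84]
```

View pics/w1.png

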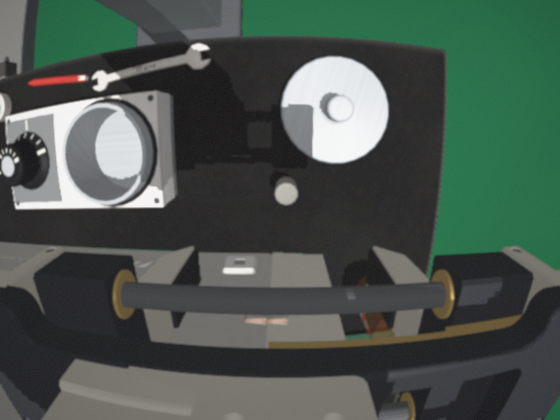

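The wrist view shows the plug's top at about (286,187), the lid knob at (341,106), the jar mouth at about (110,153) and the sleeve top at (8,165).

```bash
python3 - <<'E'
from h import *
T=np.load("T1.npy")
for n,uv,z in [("plug",(286,187),.04),("plugbase",(286,200),.005),("knob",(340,106),.048),("lid",(335,110),.03),("jarL",(64,152),.078),("jarR",(155,152),.078),("jarT",(108,100),.078),("jarB",(108,205),.078),("sleeve",(8,165),.102)]: print(n,np.round(wback(uv,z,T),4))
E
```

```text
plug [0.4947 0.3215 0.04  ]
plugbase [0.5178 0.322  0.005 ]
knob [0.4067 0.3767 0.048 ]
lid [0.4104 0.3744 0.03  ]
jarL [0.4432 0.0749 0.078 ]
jarR [0.4502 0.1909 0.078 ]
jarT [0.393  0.1386 0.078 ]
jarB [0.5045 0.1288 0.078 ]
sleeve [4.492e-01 2.000e-04 1.020e-01]
```

>>> move_arm(moves=[0.04,0.0005,0.0005,0,0,0,0,0.04,0.0005,0.0005,0,0,0,0,0.04,0.0005,0.0005,0,0,0,0,0.04,0.0005,0.0005,0,0,0,0,0.03,0,0,0,0,0,0,0.02,0,0,0,0,0,0,0.006,0,0,0,0,0,0,0,0,0,0,0,0,1])

```text
t: 2.2
tool_pos: [0.4953, 0.3191, 0.0088]
orientation: [[-0.003, -1.0, 0.0], [-0.002, 0.0, 1.0], [-1.0, 0.003, -0.002]]
wrist_force: [0.2, 0.1, -0.4]
opening: 0.966
```

>>> move_arm(moves=[0,0,0,0,0,0,1,0,0,0,0,0,0,1,0,0,0,0,0,0,1,0,0,0,0,0,0,1,0,0,0,0,0,0,1,0,0,0,0,0,0,1,0,0,0,0,0,0,1])

```text
t: 2.78
tool_pos: [0.4972, 0.3199, 0.0111]
orientation: [[0.001, -1.0, -0.001], [0.0, -0.001, 1.0], [-1.0, -0.001, 0.0]]
wrist_force: [0.1, 0.1, -0.3]
opening: 0.468
```

>>> move_arm(moves=[0,0,0,0,0,0,1,0,0,0,0,0,0,1,0,0,0,0,0,0,1,0,0,0,0,0,0,1,-0.03,0,0,0,0,0,1,-0.04,0,0,0,0,0,1,-0.04,0,0,0,0,0,1,-0.04,0,0,0,0,0,1])

```text
t: 3.45
tool_pos: [0.4962, 0.3195, 0.1618]
orientation: [[-0.002, -1.0, -0.001], [-0.001, -0.001, 1.0], [-1.0, 0.002, -0.001]]
wrist_force: [1.4, 0.8, -1.0]
opening: 0.262
```

>>> move_arm(moves=[0,0.008,-0.032,0,0,0,1,0,0.008,-0.032,0,0,0,1,0,0.008,-0.032,0,0,0,1,0,0.008,-0.032,0,0,0,1,0,0.008,-0.032,0,0,0,1,0,0.008,-0.032,0,0,0,1,0,0,0,0,0,0,1,0,0,0,0,0,0,1])

```text
t: 4.12
tool_pos: [0.4488, 0.1256, 0.1607]
orientation: [[-0.0, -1.0, 0.003], [-0.001, 0.003, 1.0], [-1.0, 0.0, -0.001]]
wrist_force: [1.1, 0.5, -0.8]
opening: 0.264
```

```bash
python3 - <<'E'
from h import *
st()
T=snap("wrist","w2.png");np.save("T2.npy",T)
E
```

```text
4.12 tcp [0.4488 0.1256 0.1607] F [ 1.1  0.5 -0.8] op 0.264
[[-0.0, -1.0, 0.003], [-0.001, 0.003, 1.0], [-1.0, 0.0, -0.001]] q [-0.05  0.25 -0.32  2.06  0.1   0.85  1.14]
```

View pics/w2.png

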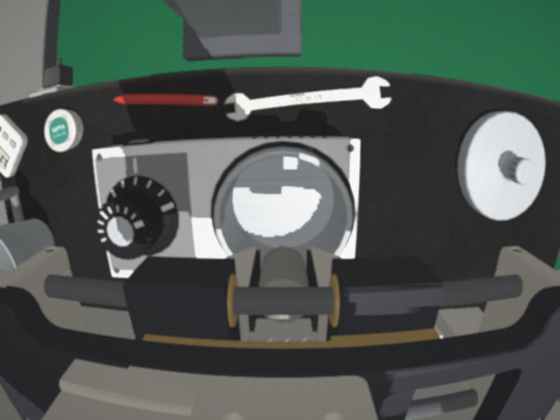

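The plug is held at (285,285). The jar's outer rim runs from column 213 to 356 with its top at row 143. The sleeve top is at (118,232). I'll lower the plug into the jar and release it.

```bash
python3 - <<'E'
from h import *
T=np.load("T2.npy")
for n,uv,z in [("jarL",(213,205),.078),("jarR",(356,205),.078),("jarT",(284,143),.078),("sleeve",(118,232),.102),("knob",(519,169),.048),("deckTL",(93,149),.06),("deckTR",(360,138),.06)]: print(n,np.round(wback(uv,z,T),4))
E
```

```text
jarL [0.4372 0.0717 0.078 ]
jarR [0.4375 0.1835 0.078 ]
jarT [0.39   0.1273 0.078 ]
sleeve [ 0.4519 -0.0023  0.102 ]
knob [0.4065 0.3679 0.048 ]
deckTL [ 0.3887 -0.0439  0.06  ]
deckTR [0.3862 0.1887 0.06  ]
```

>>> move_arm(moves=[0.03,0,0,0,0,0,1,0.03,0,0,0,0,0,1,0.03,0,0,0,0,0,1,0.02,0,0,0,0,0,1,0.01,0,0,0,0,0,1,0,0,0,0,0,0,0.55,0,0,0,0,0,0,0.55,0,0,0,0,0,0,0.55])

```text
t: 4.83
tool_pos: [0.4504, 0.1288, 0.0418]
orientation: [[0.002, -1.0, -0.002], [0.001, -0.002, 1.0], [-1.0, -0.002, 0.001]]
wrist_force: [-0.6, 0.3, -0.2]
opening: 0.425
```

>>> move_arm(moves=[0,0,0,0,0,0,0.55,0,0,0,0,0,0,0.55,-0.03,0,0,0,0,0,0.55,-0.04,0,0,0,0,0,0.55,-0.04,0,0,0,0,0,0.55,-0.04,0,0,0,0,0,0.55,0,0,0,0,0,0,0])

```text
t: 5.42
tool_pos: [0.4543, 0.1295, 0.1991]
orientation: [[0.014, -1.0, -0.001], [0.003, -0.001, 1.0], [-1.0, -0.014, 0.003]]
wrist_force: [1.3, -0.4, -0.1]
opening: 0.482
```

```bash
python3 - <<'E'
from h import *
st()
T=snap("wrist","w3.png");np.save("T3.npy",T)
E
```

```text
5.42 tcp [0.4543 0.1295 0.1991] F [ 1.3 -0.4 -0.1] op 0.482
[[0.014, -1.0, -0.001], [0.003, -0.001, 1.0], [-1.0, -0.014, 0.003]] q [-0.03  0.19 -0.33  2.03  0.08  0.92  1.16]
```

View pics/w3.png

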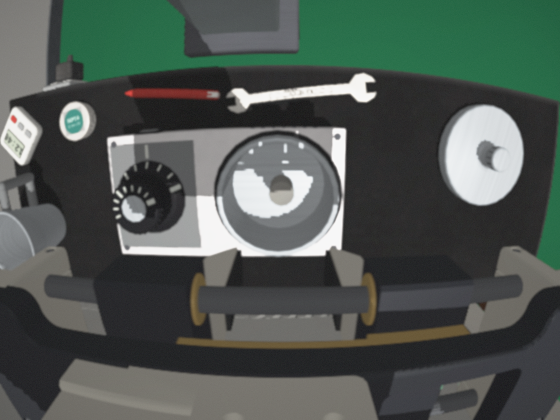

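The plug stands in the jar at (282,188), and the lid is still at (490,157). Next is the jug's handle: I'll move above it and tilt 30°.

>>> move_arm(moves=[0,0.0087,-0.0395,0,0,0,0,0,0.0087,-0.0395,0,0,0,0,0,0.0087,-0.0395,0,0,0,0,0,0.0087,-0.0395,0,0,0,0,0,0.0087,-0.0395,0,0,0,0,0,0.0087,-0.0395,0,0,0,0,0,0.0087,-0.0395,0,0,0,0,0,0.0087,-0.0395,0,0,0,0])

```text
t: 6.13
tool_pos: [0.3785, -0.19, 0.1905]
orientation: [[-0.0, -1.0, -0.001], [-0.0, -0.001, 1.0], [-1.0, 0.0, -0.0]]
wrist_force: [1.6, -0.0, 0.8]
opening: 0.995
```

```bash
python3 -c "
from h import *
st()"
```

```text
6.13 tcp [ 0.3785 -0.19    0.1905] F [ 1.6 -0.   0.8] op 0.995
[[-0.0, -1.0, -0.001], [-0.0, -0.001, 1.0], [-1.0, 0.0, -0.0]] q [ 0.44  0.11 -0.04  2.14  0.01  0.89  1.97]
```

>>> move_arm(moves=[0,0,0,0,0,-0.105,0,0,0,0,0,0,-0.105,0,0,0,0,0,0,-0.105,0,0,0,0,0,0,-0.105,0,0,0,0,0,0,-0.105,0,0,0,0,0,0,0,0,0,0,0,0,0,0,0])

```text
t: 6.72
tool_pos: [0.385, -0.1904, 0.1969]
orientation: [[0.413, -0.911, -0.005], [0.002, -0.005, 1.0], [-0.911, -0.413, -0.001]]
wrist_force: [-0.0, 0.8, -0.0]
opening: 0.999
```

```bash
python3 - <<'E'
from h import *
st()
T=snap("wrist","w4.png");np.save("T4.npy",T)
E
```

```text
6.72 tcp [ 0.385  -0.1904  0.1969] F [-0.   0.8 -0. ] op 0.999
[[0.413, -0.911, -0.005], [0.002, -0.005, 1.0], [-0.911, -0.413, -0.001]] q [ 0.37 -0.09  0.21  2.41 -0.45  0.5   2.53]
```

View pics/w4.png

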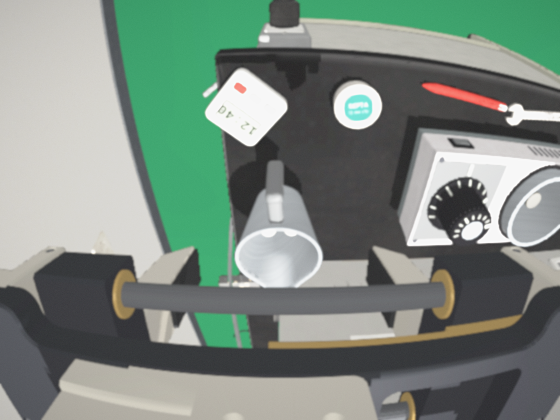

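The arm got 24° of the 30° tilt (joints 4 and 7 at their limits). The view shows the jug's rim from column 237 to 322, with rows 228–290. The handle is at (275,190), the timer at (246,106) and the tin at (358,105).

```bash
python3 - <<'E'
from h import *
T=np.load("T4.npy")
for n,uv,z in [("rimL",(237,255),.092),("rimR",(322,255),.092),("rimT",(277,229),.092),("h215",(276,215),.085),("h165",(275,163),.07),("h163",(275,163),.023),("timer",(246,106),.016)]: print(n,np.round(wback(uv,z,T),4))
K=np.array(manip.camera_model("wrist")["intrinsics"])
def wp(P):
    v=T[:3,:3].T@(np.array(P)-T[:3,3]);a=np.arccos(v[2]/np.linalg.norm(v));u=v[:2]/np.hypot(*v[:2])*a*K[0,0];return np.round(u+K[:2,2],0)
for x in(.425,.435,.445):
  print(x,[wp((x,-.19,z)) for z in(.023,.054,.085)])
E
```

```text
rimL [ 0.4949 -0.2356  0.092 ]
rimR [ 0.4944 -0.1498  0.092 ]
rimT [ 0.4584 -0.1948  0.092 ]
h215 [ 0.4473 -0.1958  0.085 ]
h165 [ 0.4006 -0.1965  0.07  ]
h163 [ 0.4297 -0.1977  0.023 ]
timer [ 0.3686 -0.2253  0.016 ]
0.425 [array([282., 159.]), array([282., 176.]), array([282., 196.])]
0.435 [array([282., 167.]), array([282., 184.]), array([282., 205.])]
0.445 [array([282., 175.]), array([282., 193.]), array([282., 213.])]
```

>>> move_arm(moves=[0,0,0,0,0,0.05,0,0.025,0.003,-0.0015,0,0,0,0,0.025,0.003,-0.0015,0,0,0,0,0.025,0.003,-0.0015,0,0,0,0,0.025,0.003,-0.0015,0,0,0,0,0,0,0,0,0,0,0,0,0,0,0,0,0,0])

```text
t: 7.35
tool_pos: [0.4041, -0.1973, 0.1113]
orientation: [[0.358, -0.934, -0.002], [-0.001, -0.003, 1.0], [-0.934, -0.358, -0.002]]
wrist_force: [-0.1, -0.4, 0.7]
opening: 1.0
```

```bash
cat >> h.py <<'E'
def go(P):
    s=manip.read_state();R=np.array(s["orientation"]);print("tool delta",np.round(R.T@(np.array(P)-s["tool_pos"]),4))
E
python3 - <<'E'
from h import *
st()
R=np.array(manip.read_state()["orientation"]); go(np.array([.431,-.196,.060])+.019*R[:,0])
E
```

```text
7.35 tcp [ 0.4041 -0.1973  0.1113] F [-0.1 -0.4  0.7] op 1.0
[[0.358, -0.934, -0.002], [-0.001, -0.003, 1.0], [-0.934, -0.358, -0.002]] q [ 0.82  0.17 -0.29  2.4  -0.48  0.3   2.56]
tool delta [ 0.0765 -0.0068  0.0014]
```

>>> move_arm(moves=[0.025,-0.002,0,0,0,0,0,0.025,-0.002,0.001,0,0,0,0,0.0165,-0.002,0,0,0,0,0,0.01,-0.001,0,0,0,0,0,0,0,0,0,0,0,0,0,0,0,0,0,0,0])

```text
t: 7.85
tool_pos: [0.4425, -0.201, 0.061]
orientation: [[0.34, -0.94, -0.009], [0.008, -0.007, 1.0], [-0.94, -0.34, 0.005]]
wrist_force: [-0.4, 1.4, 0.3]
opening: 1.0
```

```bash
python3 - <<'E'
from h import *
st()
R=np.array(manip.read_state()["orientation"]); go(np.array([.431,-.196,.060])+.019*R[:,0])
E
```

```text
7.85 tcp [ 0.4425 -0.201   0.061 ] F [-0.4  1.4  0.3] op 1.0
[[0.34, -0.94, -0.009], [0.008, -0.007, 1.0], [-0.94, -0.34, 0.005]] q [ 0.7   0.34 -0.22  2.33 -0.52  0.19  2.57]
tool delta [0.016  0.0111 0.0051]
```

>>> move_arm(moves=[0,0,0,0,0,0.09,0,0,0.006,0.002,0,0,0,0,0.007,0.005,0.002,0,0,0,0,0.007,0,0.001,0,0,0,0,0,0,0,0,0,0,0])

```text
t: 8.27
tool_pos: [0.4348, -0.1939, 0.0419]
orientation: [[0.287, -0.958, -0.01], [0.013, -0.006, 1.0], [-0.958, -0.288, 0.011]]
wrist_force: [0.0, 0.2, -0.5]
opening: 1.0
```

```bash
python3 - <<'E'
from h import *
st()
R=np.array(manip.read_state()["orientation"]); go(np.array([.431,-.196,.060])+.019*R[:,0])
E
```

```text
8.27 tcp [ 0.4348 -0.1939  0.0419] F [ 0.   0.2 -0.5] op 1.0
[[0.287, -0.958, -0.01], [0.013, -0.006, 1.0], [-0.958, -0.288, 0.011]] q [ 0.59  0.38 -0.13  2.33 -0.47  0.21  2.51]
tool delta [ 0.0006 -0.0016 -0.0018]
```

>>> move_arm(moves=[0,0,0,0,0,0,1,0,0,0,0,0,0,1,0,0,0,0,0,0,1,0,0,0,0,0,0,1,0,0,0,0,0,0,1,0,0,0,0,0,0,1,0,0,0,0,0,0,1,0,0,0,0,0,0,1])

```text
t: 8.93
tool_pos: [0.4356, -0.1951, 0.0424]
orientation: [[0.288, -0.958, -0.009], [0.012, -0.005, 1.0], [-0.958, -0.288, 0.01]]
wrist_force: [0.6, 0.8, 0.1]
opening: 0.47
```

>>> move_arm(moves=[0,0,0,0,0,0,1,0,0,0,0,0,0,1,0,0,0,0,0,0,1,0,0,0,0,0,0,1,0,0,0,0,0,0,1,0,0,0,0,0,0,1])

```text
t: 9.43
tool_pos: [0.4356, -0.1953, 0.0424]
orientation: [[0.288, -0.958, -0.008], [0.012, -0.005, 1.0], [-0.958, -0.288, 0.01]]
wrist_force: [-0.1, -1.6, 1.0]
opening: 0.174
```

>>> move_arm(moves=[-0.015,-0.0045,0,0,0,0,1,-0.029,-0.0086,0,0,0,0,1,-0.029,-0.0086,0,0,0,0,1,-0.029,-0.0086,0,0,0,0,1,-0.029,-0.0086,0,0,0,0,1,0,0,0,0,0,0,1,0,0,0,0,0,0,1])

```text
t: 10.02
tool_pos: [0.436, -0.1967, 0.1805]
orientation: [[0.29, -0.957, -0.009], [0.011, -0.006, 1.0], [-0.957, -0.29, 0.009]]
wrist_force: [0.0, -0.7, -4.1]
opening: 0.168
```

```bash
python3 - <<'E'
from h import *
st()
T=snap("wrist","w5.png");np.save("T5.npy",T)
E
```

```text
10.02 tcp [ 0.436  -0.1967  0.1805] F [ 0.  -0.7 -4.1] op 0.168
[[0.29, -0.957, -0.009], [0.011, -0.006, 1.0], [-0.957, -0.29, 0.009]] q [ 0.43  0.08  0.04  2.24 -0.27  0.58  2.27]
```

View pics/w5.png

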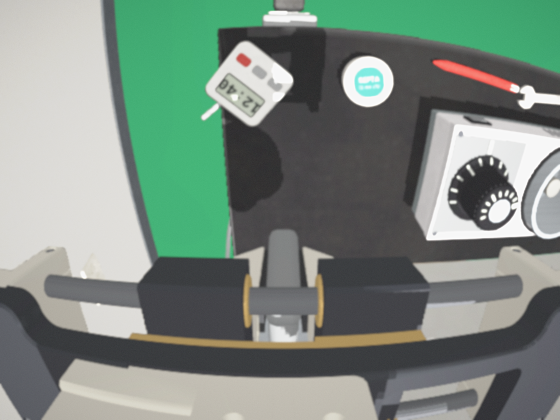

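The jug is lifted, with its handle in the jaws at (285,260). I'll carry it over to the left of the jar and then turn its spout towards the jar, to -y.

>>> move_arm(moves=[-0.011,0.002,0.02,0,0,0,1,-0.011,0.002,0.038,0,0,0,1,-0.011,0.002,0.038,0,0,0,1,-0.011,0.002,0.038,0,0,0,1,0,0,0.04,0,0,0,1,0,0,0.04,0,0,0,1,0,0,0.04,0,0,0,1,0,0,0.04,0,0,0,1])

```text
t: 10.73
tool_pos: [0.4099, 0.0983, 0.2197]
orientation: [[0.284, -0.959, -0.008], [0.012, -0.005, 1.0], [-0.959, -0.284, 0.01]]
wrist_force: [1.3, -0.5, -3.8]
opening: 0.173
```

>>> move_arm(moves=[0,0,0.04,0,0,0,1,0,0,0.04,0,0,0,1,0,0,0.04,0,0,0,1,0,0,0.035,0,0,0,1,0,0,0.02,0,0,0,1,0,0,0,0,0,0,1])

```text
t: 11.23
tool_pos: [0.4086, 0.2774, 0.2219]
orientation: [[0.283, -0.959, -0.016], [0.018, -0.011, 1.0], [-0.959, -0.283, 0.014]]
wrist_force: [0.1, -0.5, -1.9]
opening: 0.172
```

>>> move_arm(moves=[0,0,0,0.115,0.035,0,1,0,0,0,0.115,0.035,0,1,0,0,0,0.115,0.035,0,1,0,0,0,0.115,0.035,0,1,0,0,0,0.115,0.035,0,1,0,0,0,0.115,0.035,0,1,0,0,0,0.115,0.035,0,1,0,0,0,0.115,0.035,0,1])

```text
t: 11.9
tool_pos: [0.4093, 0.2708, 0.2212]
orientation: [[0.159, -0.552, 0.818], [-0.23, 0.785, 0.575], [-0.96, -0.28, -0.002]]
wrist_force: [0.2, -0.2, -3.2]
opening: 0.17
```

>>> move_arm(moves=[0,0,0,0.115,0.035,0,1,0,0,0,0.115,0.035,0,1,0,0,0,0.115,0.035,0,1,0,0,0,0.115,0.035,0,1,0,0,0,0.1,0.03,0,1,0,0,0,0,0,0,1,0,0,0,0,0,0,1])

```text
t: 12.48
tool_pos: [0.4103, 0.2709, 0.2217]
orientation: [[0.003, -0.035, 0.999], [-0.282, 0.959, 0.035], [-0.959, -0.282, -0.007]]
wrist_force: [0.1, -0.5, -3.1]
opening: 0.173
```

```bash
python3 - <<'E'
from h import *
st()
s=manip.read_state();R=np.array(s["orientation"]);print("spout est",np.round(s["tool_pos"]+R@[-.011,-.135,.005],4))
snap("top","t6.png",(105,95,445,325),2.3)
E
```

```text
12.48 tcp [0.4103 0.2709 0.2217] F [ 0.1 -0.5 -3.1] op 0.173
[[0.003, -0.035, 0.999], [-0.282, 0.959, 0.035], [-0.959, -0.282, -0.007]] q [-0.35  0.37 -0.54  1.81  0.39  1.26 -1.01]
spout est [0.42   0.1448 0.2703]
```

View pics/t6.png

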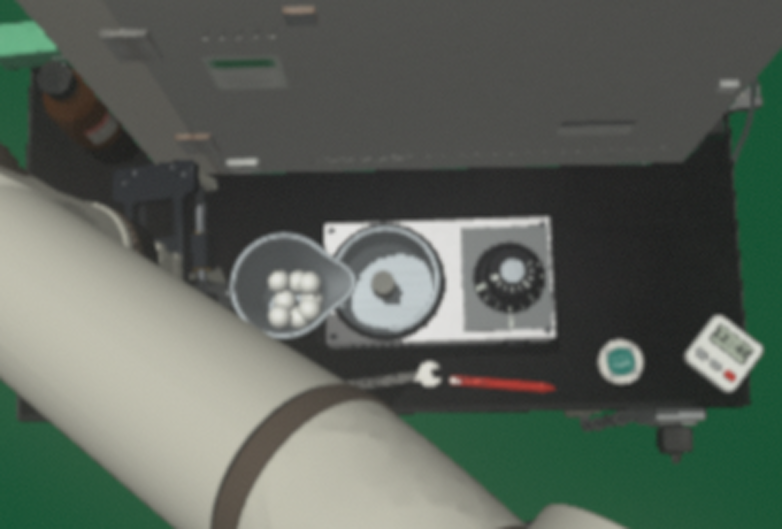

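The top view shows the jug with its spout tip at crop (353,282), facing the jar, and the balls at about (293,297). The plug is in the jar. Before tipping I'll fit a simple kinematic model to check the joint ranges for the pour.

```bash
cat > kin.py <<'E'
from h import *
from scipy.spatial.transform import Rotation as Ro
from scipy.optimize import least_squares
import itertools
S=[([.182,.623,.226],[[-.001,-.96,.28],[-.002,.28,.96],[-1,0,-.002]],[-1.024,.502,-.427,1.551,.221,1.138,-.21]),
([.4989,.3174,.2263],[[-.001,-1,-.004],[0,-.004,1],[-1,.001,0]],[-.33,.39,-.35,1.71,.15,1.08,.84]),
([.4488,.1256,.1607],[[0,-1,.003],[-.001,.003,1],[-1,0,-.001]],[-.05,.25,-.32,2.06,.1,.85,1.14]),
([.3785,-.19,.1905],[[0,-1,-.001],[0,-.001,1],[-1,0,0]],[.44,.11,-.04,2.14,.01,.89,1.97]),
([.385,-.1904,.1969],[[.413,-.911,-.005],[.002,-.005,1],[-.911,-.413,-.001]],[.37,-.09,.21,2.41,-.45,.5,2.53]),
([.4041,-.1973,.1113],[[.358,-.934,-.002],[-.001,-.003,1],[-.934,-.358,-.002]],[.82,.17,-.29,2.4,-.48,.3,2.56]),
([.4425,-.201,.061],[[.34,-.94,-.009],[.008,-.007,1],[-.94,-.34,.005]],[.7,.34,-.22,2.33,-.52,.19,2.57]),
([.4348,-.1939,.0419],[[.287,-.958,-.01],[.013,-.006,1],[-.958,-.288,.011]],[.59,.38,-.13,2.33,-.47,.21,2.51]),
([.436,-.1967,.1805],[[.29,-.957,-.009],[.011,-.006,1],[-.957,-.29,.009]],[.43,.08,.04,2.24,-.27,.58,2.27]),
([.4103,.2709,.2217],[[.003,-.035,.999],[-.282,.959,.035],[-.959,-.282,-.007]],[-.35,.37,-.54,1.81,.39,1.26,-1.01])]
M=np.array([[0,0,1],[0,1,0],[-1,0,0]]).T  # tool x = flange z
def fk(p,q,s):
    d0,d3,d5,dt,a1,a3,a4,a6,o1,o7=p
    seq=[("z",s[0]*q[0]+o1,(a1,0,d0)),("y",q[1],(a3,0,d3)),("z",s[1]*q[2],(0,0,0)),("y",q[3],(a4,0,d5)),("z",s[2]*q[4],(0,0,0)),("y",q[5],(a6,0,0)),("z",s[3]*q[6]+o7,(0,0,dt))]
    R=np.eye(3);t=np.zeros(3)
    for ax,a,l in seq:
        R=R@Ro.from_euler(ax,a).as_matrix(); t=t+R@np.array(l)
    return t,R@M
def res(p,s):
    r=[]
    for t,R,q in S:
        a,B=fk(p,q,s); r+=[a-t,0.3*(B-np.array(R)).ravel()]
    return np.concatenate(r)
if __name__=="__main__":
    out=[]
    for s in itertools.product((-1,1),repeat=4):
        for o7 in(0,1.57,3.14,-1.57):
            f=least_squares(res,[.3,.4,.4,.2,0,0,0,0,0,o7],args=(s,),max_nfev=60); out.append((f.cost,s,f.x))
    out.sort(key=lambda a:a[0])
    for c,s,x in out[:3]: print(c,s,np.round(x,3))
    np.save("kin.npy",np.r_[out[0][2],out[0][1]])
    print(np.round(res(out[0][2],out[0][1]),3).reshape(-1,12)[:,:6])
    print(back("top",(258.5,217.6),.27))
E
python3 kin.py
```

```text
0.0004039223861430656 (-1, -1, -1, -1) [ 0.342  0.496  0.469  0.352 -0.002  0.002 -0.001 -0.002 -0.047 -0.043]
0.0004039223861430679 (-1, -1, -1, -1) [ 0.342  0.496  0.469  0.352 -0.002  0.002 -0.001 -0.002 -0.047 -0.043]
0.0004039223861432156 (-1, -1, -1, -1) [ 0.342  0.496  0.469  0.352 -0.002  0.002 -0.001 -0.002 -0.047 -0.043]
[[ 0.003 -0.001  0.002  0.     0.     0.001]
 [ 0.    -0.008 -0.003 -0.002  0.     0.003]
 [ 0.001  0.007 -0.    -0.001  0.     0.001]
 [ 0.002  0.005 -0.001  0.     0.    -0.   ]
 [ 0.002  0.003  0.     0.     0.     0.   ]
 [ 0.001  0.001 -0.001 -0.001 -0.     0.   ]
 [ 0.003 -0.005  0.004  0.002  0.001  0.005]
 [-0.005  0.003 -0.001 -0.002 -0.001 -0.   ]
 [ 0.001  0.006  0.001  0.     0.    -0.002]
 [-0.001  0.006 -0.    -0.003  0.     0.   ]]
[0.41285715 0.14679983 0.27      ]
```

```bash
cat > pour.py <<'E'
from kin import *
k=np.load("kin.npy");p=k[:10];s=k[10:]
L=np.array([[-2.88,2.88],[-.31,2.03],[-1.54,1.56],[.2,2.42],[-1.41,4.55],[.19,2.02],[-2.57,2.57]])
def ik(t,R,q0,w=.02):
    f=least_squares(lambda q:np.r_[np.subtract(fk(p,q,s)[0],t)*5,(fk(p,q,s)[1]-R).ravel(),w*.1*(q-q0)],np.clip(q0,L[:,0]+.02,L[:,1]-.02),bounds=(L[:,0]+.01,L[:,1]-.01))
    a,B=fk(p,f.x,s); return f.x,np.linalg.norm(a-t),np.linalg.norm(B-R)
if __name__=="__main__":
    st0=manip.read_state();q=np.array(st0["joints"]);R0=np.array(st0["orientation"]);sp=np.array([-.011,-.135,.005])
    for yaw,Sy in((0,.157),):
      for th in(0,20,40,60,75,85,95,105):
        z=.2 if th<70 else .11
        R=R0@Ro.from_rotvec([0,0,np.radians(th)]).as_matrix(); t=np.array([.448,Sy,z])-R@sp
        q,e,er=ik(t,R,q); print(th,np.round(t,3),np.round(q,2),round(e,4),round(er,3))
        # elbow, wrist points
        wr=t-R[:,0]*p[3]; print("   wrist",np.round(wr,2))
E
python3 pour.py
```

```text
0 [0.438 0.283 0.151] [-0.38  0.5  -0.5   1.81  0.48  1.15 -1.06] 0.0 0.0
   wrist [0.44 0.38 0.49]
20 [0.438 0.292 0.198] [-0.09  0.32 -0.6   1.92  0.15  0.93 -0.71] 0.0 0.0
   wrist [0.44 0.27 0.55]
40 [0.439 0.285 0.244] [ 0.22  0.2  -0.64  2.01 -0.36  0.87 -0.15] 0.0 0.0
   wrist [0.45 0.14 0.57]
60 [0.44  0.262 0.285] [ 0.47  0.2  -0.63  2.08 -0.78  1.02  0.36] 0.0 0.0
   wrist [0.45 0.02 0.54]
75 [0.441 0.236 0.22 ] [ 0.62  0.49 -0.62  2.15 -0.93  1.    0.76] 0.0 0.0
   wrist [ 0.45 -0.06  0.4 ]
85 [0.442 0.216 0.232] [ 0.71  0.6  -0.62  2.14 -0.95  1.11  0.88] 0.0 0.0
   wrist [ 0.45 -0.11  0.36]
95 [0.442 0.194 0.24 ] [ 0.78  0.73 -0.61  2.1  -0.95  1.22  0.96] 0.0 0.0
   wrist [ 0.46 -0.15  0.31]
105 [0.443 0.171 0.245] [ 0.83  0.88 -0.6   2.06 -0.94  1.32  1.03] 0.0 0.0
   wrist [ 0.46 -0.18  0.25]
```

The kinematic fit is good to a few mm, and the whole pour stays inside the joint ranges. I'll shift over the jar, then tip about the spout in steps.

>>> move_arm(moves=[0.0225,0.0118,0.016,0,0,0,1,0.0225,0.0118,0.016,0,0,0,1,-0.0135,0,0,0,0,0.1,1,-0.0135,0,0,0,0,0.1,1,-0.0135,0,0,0,0,0.1,1,-0.0135,0,0,0,0,0.1,1,-0.0135,0,0,0,0,0.1,1])

```text
t: 13.12
tool_pos: [0.4417, 0.289, 0.2406]
orientation: [[-0.009, -0.036, 0.999], [0.217, 0.975, 0.037], [-0.976, 0.217, -0.001]]
wrist_force: [-2.2, -0.6, -2.7]
opening: 0.172
```

>>> move_arm(moves=[-0.0135,0,0,0,0,0.1,1,-0.0135,0,0,0,0,0.1,1,-0.0135,0,0,0,0,0.1,1,-0.0135,0,0,0,0,0.1,1,-0.0135,0,0,0,0,0.1,1,0,0,0,0,0,0,1,0,0,0,0,0,0,1])

```text
t: 13.7
tool_pos: [0.4434, 0.2591, 0.3]
orientation: [[-0.022, -0.02, 1.0], [0.653, 0.757, 0.029], [-0.757, 0.653, -0.004]]
wrist_force: [-0.1, -0.1, -2.8]
opening: 0.173
```

```bash
cat >> h.py <<'E'
def spout():
    s=manip.read_state();R=np.array(s["orientation"]);P=s["tool_pos"]+R@[-.011,-.135,.005];print("spout",np.round(P,4))
    print("tool delta to pour",np.round(R.T@(np.array([.448,.157,.108])-P),4))
E
python3 -c "
from h import *
st();spout();snap('top','t7.png',(205,135,345,275),3)"
```

```text
13.7 tcp [0.4434 0.2591 0.3   ] F [-0.1 -0.1 -2.8] op 0.173
[[-0.022, -0.02, 1.0], [0.653, 0.757, 0.029], [-0.757, 0.653, -0.004]] q [ 0.55  0.19 -0.72  2.03 -0.71  1.    0.28]
spout [0.4512 0.1499 0.2201]
tool delta to pour [ 0.0896 -0.0678 -0.0026]
```

View pics/t7.png

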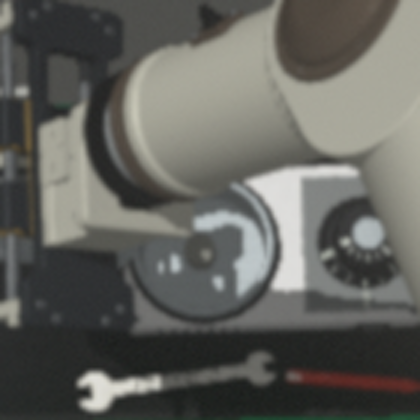

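The hand hides the jug in this view, and the jar mouth with the plug is clear at crop (205,250). I'll lower and tip slowly.

>>> move_arm(moves=[0.0224,-0.017,0,0,0,0,1,0.0224,-0.017,0,0,0,0,1,0.0224,-0.017,0,0,0,0,1,0.0224,-0.017,0,0,0,0,1,0,0,0,0,0,0,1,-0.0081,0,0,0,0,0.06,1,-0.0081,0,0,0,0,0.06,1,-0.0081,0,0,0,0,0.06,1])

```text
t: 14.42
tool_pos: [0.4434, 0.254, 0.2087]
orientation: [[-0.029, -0.024, 0.999], [0.781, 0.624, 0.038], [-0.624, 0.781, 0.001]]
wrist_force: [-0.3, -0.3, -2.8]
opening: 0.172
```

>>> move_arm(moves=[-0.0081,0,0,0,0,0.06,1,-0.0081,0,0,0,0,0.06,1,0,0,0,0,0,0,1,-0.0055,0,0,0,0,0.04,1,-0.0055,0,0,0,0,0.04,1,-0.0055,0,0,0,0,0.04,1,0,0,0,0,0,0,1])

```text
t: 15.0
tool_pos: [0.4453, 0.2242, 0.2243]
orientation: [[-0.03, -0.011, 0.999], [0.905, 0.424, 0.032], [-0.424, 0.906, -0.003]]
wrist_force: [-0.1, -0.0, -3.4]
opening: 0.175
```

```bash
python3 -c "
from h import *
st();spout()"
```

```text
15.0 tcp [0.4453 0.2242 0.2243] F [-0.1 -0.  -3.4] op 0.175
[[-0.03, -0.011, 0.999], [0.905, 0.424, 0.032], [-0.424, 0.906, -0.003]] q [ 0.81  0.64 -0.78  2.12 -0.88  0.96  0.81]
spout [0.4521 0.1573 0.1067]
tool delta to pour [-0.0007  0.0011 -0.0041]
```

>>> move_arm(moves=[-0.0055,0,0,0,0,0.04,1,-0.0055,0,0,0,0,0.04,1,-0.0055,0,0,0,0,0.04,1,0,0,0,0,0,0,1,-0.0055,0,0,0,0,0.04,1,-0.0055,0,0,0,0,0.04,1,-0.0055,0,0,0,0,0.04,1,0,0,0,0,0,0,1])

```text
t: 15.67
tool_pos: [0.4462, 0.1935, 0.2348]
orientation: [[-0.032, -0.003, 0.999], [0.98, 0.196, 0.032], [-0.196, 0.981, -0.004]]
wrist_force: [0.9, 0.4, -1.7]
opening: 0.173
```

```bash
python3 -c "
from h import *
st();spout();snap('scene','s8.png',(180,160,440,320),3)"
```

```text
15.67 tcp [0.4462 0.1935 0.2348] F [ 0.9  0.4 -1.7] op 0.173
[[-0.032, -0.003, 0.999], [0.98, 0.196, 0.032], [-0.196, 0.981, -0.004]] q [ 0.91  0.83 -0.76  2.08 -0.88  1.1   0.94]
spout [0.4519 0.1564 0.1046]
tool delta to pour [ 0.0001  0.0035 -0.0039]
```

View pics/s8.png

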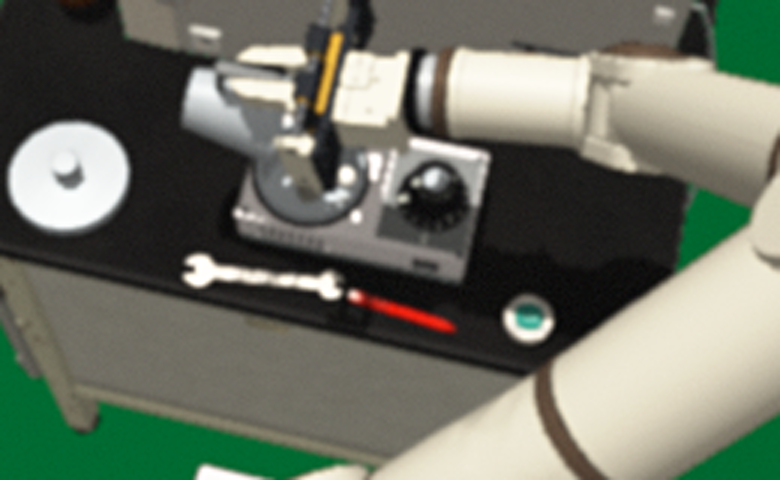

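The scene view shows the jug horizontal at (225,105), a ball in the jar at (345,175), and the lid unmoved at (68,172). The wrist force dropped by about the weight of the balls. I'll tip further to clear any left.

>>> move_arm(moves=[-0.0081,0,0,0,0,0.06,1,-0.0081,0,0,0,0,0.06,1,-0.0081,0,0,0,0,0.06,1,0,0,0,0,0,0,1,0,0,0,0,0,0,1,0,0,0,0,0,0,1,0,0,0,0,0,0,1])

```text
t: 16.3
tool_pos: [0.446, 0.1708, 0.2396]
orientation: [[-0.035, 0.001, 0.999], [0.999, 0.018, 0.035], [-0.018, 1.0, -0.001]]
wrist_force: [-0.4, 0.0, -1.1]
opening: 0.172
```

```bash
python3 -c "
from h import *
st();spout();snap('wrist','w9.png')"
```

```text
16.3 tcp [0.446  0.1708 0.2396] F [-0.4  0.  -1.1] op 0.172
[[-0.035, 0.001, 0.999], [0.999, 0.018, 0.035], [-0.018, 1.0, -0.001]] q [ 0.95  0.98 -0.74  2.03 -0.86  1.21  1.  ]
spout [0.4512 0.1576 0.1048]
tool delta to pour [-0.0005  0.0032 -0.0033]
```

View pics/w9.png

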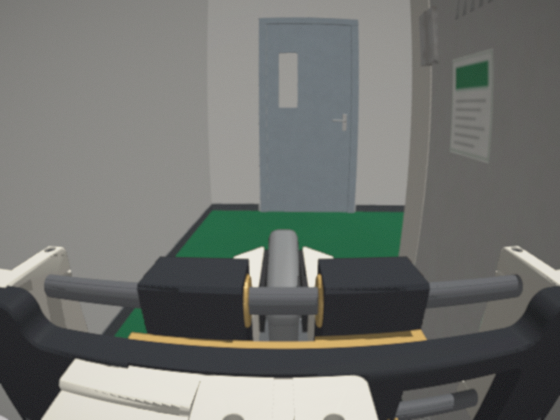

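The wrist camera now faces the room and shows only the handle, still in the jaws. I'll raise, untip and return the jug.

>>> move_arm(moves=[0,0.035,0,0,0,0,1,0,0.035,0,0,0,0,1,0,0.035,0,0,0,0,1,0.0135,0,0,0,0,-0.1,1,0.0135,0,0,0,0,-0.1,1,0.0135,0,0,0,0,-0.1,1,0.0135,0,0,0,0,-0.1,1,0.0135,0,0,0,0,-0.1,1])

```text
t: 17.02
tool_pos: [0.4437, 0.2377, 0.3296]
orientation: [[-0.029, -0.015, 0.999], [0.866, 0.499, 0.033], [-0.499, 0.866, -0.001]]
wrist_force: [-0.0, -0.2, -2.1]
opening: 0.166
```

>>> move_arm(moves=[0.0135,0,0,0,0,-0.1,1,0.0135,0,0,0,0,-0.1,1,0.0135,0,0,0,0,-0.1,1,0.0135,0,0,0,0,-0.1,1,0.0135,0,0,0,0,-0.1,1,0.0135,0,0,0,0,-0.1,1,0.0135,0,0,0,0,-0.1,1,0.0135,0,0,0,0,-0.1,1])

```text
t: 17.68
tool_pos: [0.4412, 0.3058, 0.2503]
orientation: [[-0.007, -0.033, 0.999], [0.247, 0.968, 0.033], [-0.969, 0.247, 0.001]]
wrist_force: [-0.7, -1.1, -0.7]
opening: 0.172
```

>>> move_arm(moves=[0.0135,0,0,0,0,-0.1,1,0.0135,0,0,0,0,-0.1,1,0.0135,0,0,0,0,-0.1,1,0.0135,0,0,0,0,-0.1,1,0.0135,0,0,0,0,-0.1,1,0,0,0,0,0,0,1,0,0,0,0,0,0,1])

```text
t: 18.27
tool_pos: [0.4387, 0.3107, 0.1816]
orientation: [[0.003, -0.039, 0.999], [-0.241, 0.97, 0.038], [-0.97, -0.241, -0.006]]
wrist_force: [-0.2, -0.2, -1.5]
opening: 0.17
```

```bash
cat >> h.py <<'E'
from scipy.spatial.transform import Rotation as Ro
def grip_delta(pos=(.4356,-.1953,.0424),Rt=[[.288,-.958,-.008],[.012,-.005,1],[-.958,-.288,.01]]):
    s=manip.read_state();R=np.array(s["orientation"]);U,_,V=np.linalg.svd(np.array(Rt,float));Rt=U@V
    print("rot",np.round(Ro.from_matrix(R.T@Rt).as_rotvec(),3),"pos here-axes",np.round(R.T@(np.array(pos)-s["tool_pos"]),4),"in target axes",np.round(Rt.T@(np.array(pos)-s["tool_pos"]),4))
E
python3 -c "
from h import *
st();spout();grip_delta()"
```

```text
18.27 tcp [0.4387 0.3107 0.1816] F [-0.2 -0.2 -1.5] op 0.17
[[0.003, -0.039, 0.999], [-0.241, 0.97, 0.038], [-0.97, -0.241, -0.006]] q [-0.32  0.5  -0.62  1.75  0.46  1.22 -1.08]
spout [0.4489 0.1826 0.2249]
tool delta to pour [ 0.1196  0.0034 -0.0011]
rot [-1.482 -0.42  -0.035] pos here-axes [ 0.2573 -0.4569 -0.0215] in target axes [ 0.1264  0.0455 -0.5073]
```

>>> move_arm(moves=[-0.029,-0.006,-0.028,0,0,0,1,0,0,0,-0.114,-0.0323,-0.0027,1,0,0,0,-0.114,-0.0323,-0.0027,1,0,0,0,-0.114,-0.0323,-0.0027,1,0,0,0,-0.114,-0.0323,-0.0027,1,0,0,0,-0.114,-0.0323,-0.0027,1,0,0,0,-0.114,-0.0323,-0.0027,1,0,0,0,-0.114,-0.0323,-0.0027,1])

```text
t: 18.93
tool_pos: [0.4141, 0.3073, 0.2138]
orientation: [[0.214, -0.731, 0.648], [-0.162, 0.628, 0.761], [-0.963, -0.268, 0.016]]
wrist_force: [0.1, 0.1, -1.2]
opening: 0.17
```

>>> move_arm(moves=[0,0,0,-0.114,-0.0323,-0.0027,1,0,0,0,-0.114,-0.0323,-0.0027,1,0,0,0,-0.114,-0.0323,-0.0027,1,0,0,0,-0.114,-0.0323,-0.0027,1,0,0,0,-0.114,-0.0323,-0.0027,1,0,0,0,-0.114,-0.0323,-0.0027,1,0,0,0,0,0,0,1])

```text
t: 19.52
tool_pos: [0.4142, 0.3053, 0.2131]
orientation: [[0.294, -0.956, -0.002], [0.007, 0.0, 1.0], [-0.956, -0.294, 0.007]]
wrist_force: [0.3, -0.0, -0.9]
opening: 0.175
```

>>> move_arm(moves=[0,0,-0.04,0,0,0,1,0,0,-0.04,0,0,0,1,0,0,-0.04,0,0,0,1,0,0,-0.04,0,0,0,1,0,0,-0.04,0,0,0,1,0,0,-0.04,0,0,0,1,0,0,-0.04,0,0,0,1,0,0,-0.04,0,0,0,1])

```text
t: 20.18
tool_pos: [0.4139, -0.007, 0.2107]
orientation: [[0.293, -0.956, 0.004], [0.006, 0.006, 1.0], [-0.956, -0.293, 0.008]]
wrist_force: [0.7, -0.2, -1.2]
opening: 0.171
```

>>> move_arm(moves=[0,0,-0.04,0,0,0,1,0,0,-0.04,0,0,0,1,0,0,-0.04,0,0,0,1,0,0,-0.04,0,0,0,1,0,0,-0.02,0,0,0,1,0,0,0,0,0,0,1,0,0,0,0,0,0,1])

```text
t: 20.77
tool_pos: [0.4142, -0.1858, 0.2085]
orientation: [[0.29, -0.957, 0.005], [0.007, 0.008, 1.0], [-0.957, -0.29, 0.009]]
wrist_force: [0.5, 0.9, -1.3]
opening: 0.172
```

```bash
python3 -c "
from h import *
st();grip_delta()"
```

```text
20.77 tcp [ 0.4142 -0.1858  0.2085] F [ 0.5  0.9 -1.3] op 0.172
[[0.29, -0.957, 0.005], [0.007, 0.008, 1.0], [-0.957, -0.29, 0.009]] q [ 0.7  -0.   -0.23  2.25 -0.24  0.64  2.21]
rot [-0.013 -0.005  0.003] pos here-axes [ 0.1651  0.0276 -0.0109] in target axes [ 0.1651  0.0273 -0.0114]
```

>>> move_arm(moves=[0.032,0.0053,-0.002,0,0,0,1,0.032,0.0053,-0.002,0,0,0,1,0.032,0.0053,-0.002,0,0,0,1,0.032,0.0053,-0.002,0,0,0,1,0.02,0.0034,-0.0015,0,0,0,1,0,0,0,0,0,0,1,0,0,0,0,0,0,1])

```text
t: 21.35
tool_pos: [0.4334, -0.1907, 0.0586]
orientation: [[0.288, -0.958, -0.002], [0.011, 0.001, 1.0], [-0.958, -0.288, 0.011]]
wrist_force: [0.9, -0.3, -1.0]
opening: 0.174
```

```bash
python3 -c "
from h import *
st();grip_delta()"
```

```text
21.35 tcp [ 0.4334 -0.1907  0.0586] F [ 0.9 -0.3 -1. ] op 0.174
[[0.288, -0.958, -0.002], [0.011, 0.001, 1.0], [-0.958, -0.288, 0.011]] q [ 0.69  0.34 -0.25  2.32 -0.25  0.23  2.27]
rot [-0.006 -0.001 -0.   ] pos here-axes [ 0.0161  0.0025 -0.0047] in target axes [ 0.0161  0.0026 -0.0047]
```

>>> move_arm(moves=[0.007,0.002,-0.001,0,0,0,1,0.005,0.0015,-0.001,0,0,0,1,0.003,0.001,0,0,0,0,1,0,0,0,0,0,0,1,0,0,0,0,0,0,1])

```text
t: 21.77
tool_pos: [0.4344, -0.1945, 0.044]
orientation: [[0.291, -0.957, -0.002], [0.008, 0.001, 1.0], [-0.957, -0.291, 0.008]]
wrist_force: [-0.9, 0.3, -1.1]
opening: 0.173
```

```bash
python3 -c "
from h import *
st();grip_delta()"
```

```text
21.77 tcp [ 0.4344 -0.1945  0.044 ] F [-0.9  0.3 -1.1] op 0.173
[[0.291, -0.957, -0.002], [0.008, 0.001, 1.0], [-0.957, -0.291, 0.008]] q [ 0.68  0.38 -0.23  2.33 -0.28  0.19  2.32]
rot [-0.005 -0.004  0.003] pos here-axes [ 0.0019 -0.0007 -0.0008] in target axes [ 0.0019 -0.0007 -0.0008]
```

>>> move_arm(moves=[0.0018,0.0005,0,0,0,0,1,0,0,0,0,0,0,1,0,0,0,0,0,0,0,0,0,0,0,0,0,0,0,0,0,0,0,0,0,0,0,0,0,0,0,0,0,0,0,0,0,0,0,0,0,0,0,0,0,0])

```text
t: 22.43
tool_pos: [0.4341, -0.1943, 0.0414]
orientation: [[0.29, -0.957, -0.002], [0.009, 0.001, 1.0], [-0.957, -0.29, 0.008]]
wrist_force: [-0.5, 0.1, -0.1]
opening: 0.556
```

>>> move_arm(moves=[0,0,0,0,0,0,0,0,0,0,0,0,0,0,-0.02,0,0,0,0,0,0,-0.035,0,0,0,0,0,0,-0.035,0,0,0,0,0,0,-0.035,0,0,0,0,0,0,-0.035,0,0,0,0,0,0,-0.02,0,0,0,0,0,0])

```text
t: 23.1
tool_pos: [0.382, -0.1965, 0.217]
orientation: [[0.292, -0.956, -0.002], [0.006, 0.0, 1.0], [-0.956, -0.292, 0.006]]
wrist_force: [0.8, -1.0, 0.5]
opening: 1.0
```

>>> move_arm(moves=[0,0,0,0,0,0.1,0,0,0,0,0,0,0.1,0,0,0,0,0,0,0.095,0,0,0,0,0,0,0,0])

```text
t: 23.43
tool_pos: [0.3855, -0.1956, 0.2144]
orientation: [[-0.002, -1.0, -0.005], [0.007, -0.005, 1.0], [-1.0, 0.002, 0.007]]
wrist_force: [1.2, -0.0, -0.0]
opening: 0.998
```

```bash
python3 -c "
from h import *
st();snap('top','t10.png',(105,110,445,330),2.35)"
```

```text
23.43 tcp [ 0.3855 -0.1956  0.2144] F [ 1.2 -0.  -0. ] op 0.998
[[-0.002, -1.0, -0.005], [0.007, -0.005, 1.0], [-1.0, 0.002, 0.007]] q [ 0.57  0.1  -0.17  2.08  0.01  0.96  1.97]
```

View pics/t10.png

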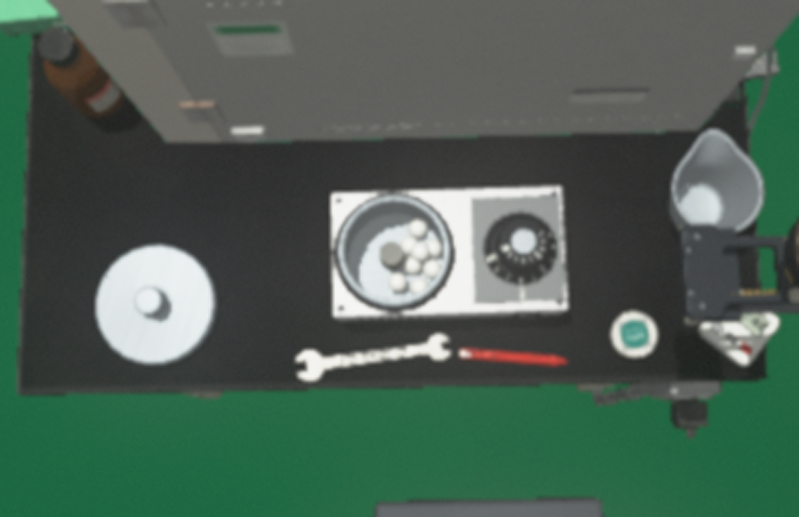

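The top view shows the balls and the plug all inside the jar (395,255). The jug is empty and upright at (716,185), and the lid is unmoved at (155,304). Now I'll measure the jar and the lid precisely with the wrist camera.

>>> move_arm(moves=[0,-0.0106,0.04,0,0,0,0,0,-0.0106,0.04,0,0,0,0,0,-0.0106,0.04,0,0,0,0,0,-0.0106,0.04,0,0,0,0,0,-0.0106,0.04,0,0,0,0,0,-0.0106,0.04,0,0,0,0,0,-0.0106,0.04,0,0,0,0,0,-0.0106,0.04,0,0,0,0])

```text
t: 24.15
tool_pos: [0.4651, 0.1254, 0.2158]
orientation: [[-0.001, -1.0, -0.001], [0.009, -0.001, 1.0], [-1.0, 0.001, 0.009]]
wrist_force: [0.1, -0.6, 0.1]
opening: 0.999
```

>>> move_arm(moves=[0,0,0,0,0,0,0,0,0,0,0,0,0,0,0,0,0,0,0,0,0])

```text
t: 24.4
tool_pos: [0.4649, 0.1233, 0.2154]
orientation: [[-0.002, -1.0, -0.002], [0.008, -0.002, 1.0], [-1.0, 0.002, 0.008]]
wrist_force: [0.3, 0.0, 0.3]
opening: 1.0
```

```bash
python3 -c "
from h import *
st();np.save('Tj.npy',snap('wrist','wj.png'))"
```

```text
24.4 tcp [0.4649 0.1233 0.2154] F [0.3 0.  0.3] op 1.0
[[-0.002, -1.0, -0.002], [0.008, -0.002, 1.0], [-1.0, 0.002, 0.008]] q [ 0.1   0.21 -0.46  1.97  0.1   0.98  1.17]
```

>>> move_arm(moves=[0,0.006,0.036,0,0,0,0,0,0.006,0.036,0,0,0,0,0,0.006,0.036,0,0,0,0,0,0.006,0.036,0,0,0,0,0,0.006,0.036,0,0,0,0,0,0.006,0.036,0,0,0,0,0,0.006,0.036,0,0,0,0,0,0,0,0,0,0,0])

```text
t: 25.12
tool_pos: [0.4207, 0.3825, 0.2189]
orientation: [[-0.002, -1.0, -0.008], [0.014, -0.008, 1.0], [-1.0, 0.002, 0.014]]
wrist_force: [-0.8, 0.4, 1.7]
opening: 1.001
```

>>> move_arm(moves=[0,0,0,0,0,0,0,0,0,0,0,0,0,0,0,0,0,0,0,0,0])

```text
t: 25.37
tool_pos: [0.4247, 0.3734, 0.2179]
orientation: [[-0.001, -1.0, 0.001], [0.007, 0.001, 1.0], [-1.0, 0.001, 0.006]]
wrist_force: [-0.3, -0.1, -0.0]
opening: 1.001
```

```bash
cat > circ.py <<'E'
from h import *
K=np.array(manip.camera_model("wrist")["intrinsics"])
def wp(P,T):
    v=(np.array(P)-T[:3,3])@T[:3,:3];a=np.arccos(v[:,2]/np.linalg.norm(v,axis=1));return v[:,:2]/np.linalg.norm(v[:,:2],axis=1)[:,None]*a[:,None]*K[0,0]+K[:2,2]
ph=np.linspace(0,2*np.pi,120,endpoint=False);C=np.c_[np.cos(ph),np.sin(ph),0*ph]
def score(g,T,c,r,s):
    f=lambda rr:cv2.remap(g,wp(c+rr*C,T).astype(np.float32)[:,None],None,cv2.INTER_LINEAR).ravel()
    u=wp(c+r*C,T)[:,1]<245
    return s*(f(r-.0012)-f(r+.0012))[u].clip(-60,60).mean()
def fit(img,T,c0,rings):
    g=cv2.GaussianBlur(cv2.imread(img,0).astype(np.float32),(0,0),.8)
    best=max((sum(score(g,T,np.array([c0[0]+dx,c0[1]+dy,z]),r,s) for r,z,s in rings),c0[0]+dx,c0[1]+dy) for dx in np.arange(-.012,.0121,.0005) for dy in np.arange(-.012,.0121,.0005))
    return best
E
python3 - <<'E'
from circ import *
st();np.save('Tl.npy',snap('wrist','wl.png'))
Tj,Tl=np.load("Tj.npy"),np.load("Tl.npy")
A=cv2.imread("pics/wj.png");B=cv2.imread("pics/wl.png")
for n,rg in [("out",[(.055,.078,1)]),("out-",[(.055,.078,-1)]),("in+",[(.05,.078,1)]),("in-",[(.05,.078,-1)]),("both",[(.055,.078,1),(.05,.078,-1)])]: print("jar",n,np.round(fit("pics/wj.png",Tj,(.448,.127),rg),4))
for z in(0,.01,.02,.026,.032): print("lid",z,np.round(fit("pics/wl.png",Tl,(.406,.374),[(.062,z,1)]),4))
k=fit("pics/wl.png",Tl,(.406,.374),[(.0145,.048,1)]);print("knob",np.round(k,4))
j=fit("pics/wj.png",Tj,(.448,.127),[(.055,.078,1)])
for im,T,c,r,z in[(A,Tj,j[1:],.055,.078),(A,Tj,j[1:],.05,.078),(B,Tl,k[1:],.0145,.048),(B,Tl,k[1:],.062,.02)]:
    for p in wp(np.r_[c,z]+r*C,T): cv2.circle(im,tuple(int(round(v*8)) for v in p),4,(0,0,255),-1,shift=3)
cv2.imwrite("pics/m11.png",np.hstack([cv2.resize(A[60:260,130:430],None,fx=1.33,fy=1.33),cv2.resize(B[60:260,130:430],None,fx=1.33,fy=1.33)]))
E
```

```text
25.37 tcp [0.4247 0.3734 0.2179] F [-0.3 -0.1 -0. ] op 1.001
[[-0.001, -1.0, 0.001], [0.007, 0.001, 1.0], [-1.0, 0.001, 0.006]] q [-0.31  0.38 -0.57  1.78  0.22  1.05  0.61]
jar out [38.4471  0.4485  0.1255]
jar out- [35.7573  0.444   0.123 ]
jar in+ [17.5363  0.436   0.135 ]
jar in- [37.4075  0.4485  0.1255]
jar both [75.8546  0.4485  0.1255]
lid 0 [32.3067  0.4135  0.3795]
lid 0.01 [58.8217  0.4095  0.377 ]
lid 0.02 [60.      0.409   0.3775]
lid 0.026 [57.6601  0.4075  0.377 ]
lid 0.032 [32.5204  0.406   0.376 ]
knob [6.5717 0.413  0.362 ]
```

View pics/m11.png

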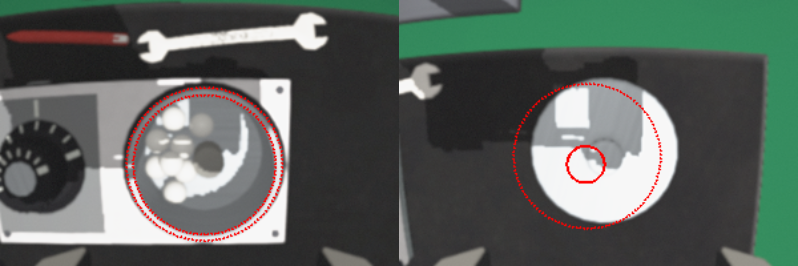

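The left half shows the jar fit sitting exactly on the rim at (0.4485,0.1255), with the balls and plug inside. The right half shows that the knob fit failed (red), while the lid outline fit near (0.409,0.377) is clear. I'll check the knob zoomed.

```bash
python3 - <<'E'
from circ import *
Tl=np.load("Tl.npy")
g=cv2.GaussianBlur(cv2.imread("pics/wl.png",0).astype(np.float32),(0,0),.7)
B=cv2.imread("pics/wl.png")
# silhouette mask of lid, compare with convex hull of rings bottom z=0, top zt
m=(g>95).astype(np.uint8);n,l,s,c=cv2.connectedComponentsWithStats(m);i=l[170,300];mm=(l==i).astype(np.uint8)
cnt=max(cv2.findContours(mm,0,2)[0],key=cv2.contourArea);mm=cv2.drawContours(mm*0,[cv2.convexHull(cnt)],-1,1,-1)
print("area",mm.sum(),cv2.boundingRect(cnt))
best=[]
for zt in(.018,.022,.026,.03):
  for x in np.arange(.402,.416,.0005):
    for y in np.arange(.371,.382,.0005):
      h=cv2.convexHull(np.vstack([wp(np.array([x,y,z])+.062*C,Tl) for z in(0,zt)]).astype(np.float32))
      k=cv2.fillPoly(mm*0,[np.round(h*16).astype(int)],1,shift=4); best.append(((k!=mm).sum(),zt,x,y))
best.sort();print(np.round(best[:6],4))
x,y=best[0][2:]
z=cv2.resize(B[70:240,200:370],None,fx=3.5,fy=3.5,interpolation=cv2.INTER_CUBIC)
for r,zz in((.0145,.048),(.0145,.032)):
  for p in wp(np.array([x,y,zz])+r*C,Tl)[::4]: cv2.circle(z,tuple(int(v) for v in (p-[200,70])*3.5),1,(0,0,255),-1)
cv2.imwrite("pics/k12.png",cv2.convertScaleAbs(z,alpha=.8))
E
```

```text
area 9625 (229, 119, 111, 109)
[[1.210e+02 1.800e-02 4.090e-01 3.770e-01]
 [1.310e+02 1.800e-02 4.085e-01 3.770e-01]
 [1.360e+02 2.200e-02 4.080e-01 3.770e-01]
 [1.380e+02 2.200e-02 4.085e-01 3.770e-01]
 [1.410e+02 2.200e-02 4.085e-01 3.775e-01]
 [1.430e+02 2.200e-02 4.080e-01 3.775e-01]]
```

View pics/k12.png

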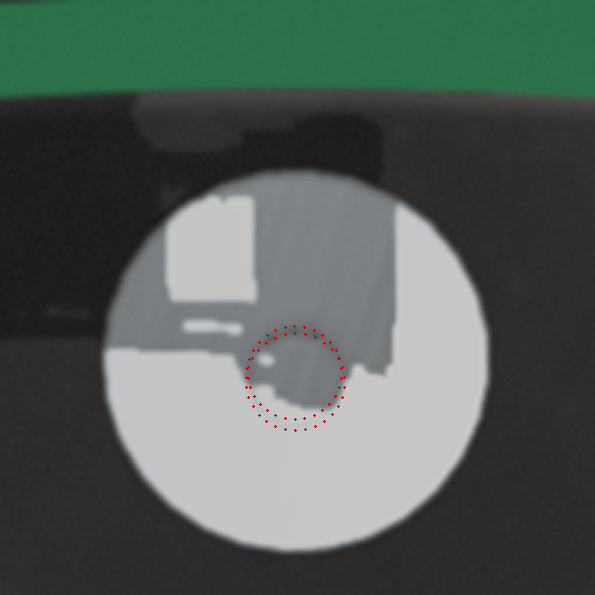

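The zoomed crop shows the knob outline agreeing with a lid centre of (0.4087,0.377). I'll descend on the knob.

>>> move_arm(moves=[0.03,0.004,0.001,0,0.0065,0,0,0.04,0.004,0.001,0,0,0,0,0.04,0.004,0.0016,0,0,0,0,0.03,0.004,0,0,0,0,0,0.025,0,0,0,0,0,0,0.012,0,0,0,0,0,0,0,0,0,0,0,0,0,0,0,0,0,0,0,0])

```text
t: 26.08
tool_pos: [0.408, 0.3797, 0.0417]
orientation: [[-0.001, -1.0, -0.001], [0.002, -0.001, 1.0], [-1.0, 0.001, 0.002]]
wrist_force: [-0.7, 0.5, 0.7]
opening: 1.001
```

```bash
python3 -c "
from h import *
st();go([.4087,.377,.030])"
```

```text
26.08 tcp [0.408  0.3797 0.0417] F [-0.7  0.5  0.7] op 1.001
[[-0.001, -1.0, -0.001], [0.002, -0.001, 1.0], [-1.0, 0.001, 0.002]] q [-0.43  0.6  -0.47  1.91  0.4   0.72  0.44]
tool delta [ 0.0117 -0.0007 -0.0028]
```

>>> move_arm(moves=[0.006,-0.0007,-0.0028,0,0,0,0,0.005,0,0,0,0,0,0,0,0,0,0,0,0,1,0,0,0,0,0,0,1,0,0,0,0,0,0,1,0,0,0,0,0,0,1,0,0,0,0,0,0,1,0,0,0,0,0,0,1])

```text
t: 26.75
tool_pos: [0.4081, 0.3778, 0.0306]
orientation: [[-0.001, -1.0, -0.002], [0.002, -0.002, 1.0], [-1.0, 0.001, 0.002]]
wrist_force: [0.2, -0.9, -0.7]
opening: 0.614
```

>>> move_arm(moves=[0,0,0,0,0,0,1,0,0,0,0,0,0,1,0,0,0,0,0,0,1,0,0,0,0,0,0,1,0,0,0,0,0,0,1,0,0,0,0,0,0,1])

```text
t: 27.25
tool_pos: [0.408, 0.3773, 0.0303]
orientation: [[-0.001, -1.0, -0.002], [0.001, -0.002, 1.0], [-1.0, 0.001, 0.001]]
wrist_force: [0.9, -0.4, 0.8]
opening: 0.308
```

```bash
python3 -c "
from h import *
st();go([.4087,.377,.030])"
```

```text
27.25 tcp [0.408  0.3773 0.0303] F [ 0.9 -0.4  0.8] op 0.308
[[-0.001, -1.0, -0.002], [0.001, -0.002, 1.0], [-1.0, 0.001, 0.001]] q [-0.43  0.62 -0.46  1.92  0.41  0.7   0.44]
tool delta [ 0.0003 -0.0007 -0.0003]
```

>>> move_arm(moves=[-0.02,0,0,0,0,0,1,-0.04,0,0,0,0,0,1,-0.04,0,0,0,0,0,1,-0.03,0,0,0,0,0,1,0,-0.0057,-0.036,0,0,0,1,0,-0.0057,-0.036,0,0,0,1,0,-0.0057,-0.036,0,0,0,1,0,-0.0057,-0.036,0,0,0,1])

```text
t: 27.92
tool_pos: [0.4308, 0.2318, 0.1599]
orientation: [[-0.001, -1.0, -0.003], [0.002, -0.003, 1.0], [-1.0, 0.001, 0.002]]
wrist_force: [0.5, 0.1, -2.0]
opening: 0.31
```

>>> move_arm(moves=[0,-0.0057,-0.036,0,0,0,1,0,-0.0057,-0.036,0,0,0,1,0,-0.0056,-0.0355,0,0,0,1,0,0,0,0,0,0,1,0,0,0,0,0,0,1,0,0,0,0,0,0,1])

```text
t: 28.42
tool_pos: [0.4482, 0.1262, 0.1597]
orientation: [[-0.002, -1.0, -0.001], [0.002, -0.001, 1.0], [-1.0, 0.002, 0.002]]
wrist_force: [-0.2, 1.7, -3.9]
opening: 0.305
```

```bash
python3 -c "
from h import *
st();go([.4478,.1258,.098])"
```

```text
28.42 tcp [0.4482 0.1262 0.1597] F [-0.2  1.7 -3.9] op 0.305
[[-0.002, -1.0, -0.001], [0.002, -0.001, 1.0], [-1.0, 0.002, 0.002]] q [ 0.11  0.27 -0.5   2.06  0.17  0.85  1.09]
tool delta [ 0.0617  0.0003 -0.0006]
```

>>> move_arm(moves=[0.025,0.0003,-0.0006,0,0,0,1,0.015,0,0,0,0,0,1,0.006,0,0,0,0,0,1,0,0,0,0,0,0,1])

```text
t: 28.75
tool_pos: [0.4465, 0.1268, 0.1125]
orientation: [[-0.005, -1.0, -0.005], [0.002, -0.005, 1.0], [-1.0, 0.005, 0.002]]
wrist_force: [-0.7, -0.0, -2.8]
opening: 0.307
```

```bash
python3 -c "
from h import *
st();go([.4478,.1258,.098])"
```

```text
28.75 tcp [0.4465 0.1268 0.1125] F [-0.7 -0.  -2.8] op 0.307
[[-0.005, -1.0, -0.005], [0.002, -0.005, 1.0], [-1.0, 0.005, 0.002]] q [ 0.08  0.34 -0.48  2.1   0.22  0.75  1.04]
tool delta [ 0.0145 -0.0014 -0.001 ]
```

>>> move_arm(moves=[0.004,0,0,0,0,0,1,0.004,0,0,0,0,0,1,0.003,0,0,0,0,0,1,0,0,0,0,0,0,1])

```text
t: 29.08
tool_pos: [0.4481, 0.1256, 0.1028]
orientation: [[-0.001, -1.0, -0.002], [0.002, -0.002, 1.0], [-1.0, 0.001, 0.002]]
wrist_force: [-0.3, 0.1, -2.9]
opening: 0.307
```

>>> move_arm(moves=[0.003,0,0,0,0,0,1,0.002,0,0,0,0,0,1,0,0,0,0,0,0,1,0,0,0,0,0,0,1])

```text
t: 29.42
tool_pos: [0.4485, 0.1255, 0.0983]
orientation: [[-0.001, -1.0, -0.002], [0.002, -0.002, 1.0], [-1.0, 0.001, 0.002]]
wrist_force: [-1.1, -0.4, 2.0]
opening: 0.307
```

The contact force appears exactly at the home height of 0.098 m, so the lid is down. I'll release.

>>> move_arm(moves=[0,0,0,0,0,0,0.4,0,0,0,0,0,0,0.4,0,0,0,0,0,0,0.4,0,0,0,0,0,0,0.4,0,0,0,0,0,0,0.4,0,0,0,0,0,0,0.4,-0.02,0,0,0,0,0,0.3,-0.04,0,0,0,0,0,0])

```text
t: 30.08
tool_pos: [0.4446, 0.1243, 0.1548]
orientation: [[-0.01, -1.0, -0.002], [0.001, -0.002, 1.0], [-1.0, 0.01, 0.001]]
wrist_force: [1.3, 0.1, 0.1]
opening: 0.702
```

>>> move_arm(moves=[-0.04,0,0,0,0,0,0,0,-0.008,-0.04,0,0,0,0,0,-0.008,-0.04,0,0,0,0,0,-0.008,-0.04,0,0,0,0,0,0,0,0,0,0,0,0,0,0,0,0,0,0,0,0,0,0,0,0,0])

```text
t: 30.67
tool_pos: [0.4723, 0.0057, 0.1975]
orientation: [[-0.002, -1.0, -0.001], [0.002, -0.001, 1.0], [-1.0, 0.002, 0.002]]
wrist_force: [-0.5, 0.2, 0.0]
opening: 0.999
```

```bash
python3 - <<'E'
from circ import *
st();T=snap('wrist','ws.png');np.save('Ts.npy',T)
print(np.round(wp([[.4485,-.0005,.102],[.4485,.1255,.106]],T)))
for y in(-.004,0): pass
g=fit("pics/ws.png",T,(.4485,-.0005),[(.025,.102,-1)]);print("sleeve",np.round(g,4))
print("lid",[np.round(fit("pics/ws.png",T,(.4485,.1255),[(.062,.068+z,1)]),4).tolist() for z in(.012,.02)])
B=cv2.imread("pics/ws.png");a=cv2.resize(B[80:260,190:460],None,fx=2.9,fy=2.9,interpolation=cv2.INTER_CUBIC);cv2.imwrite("pics/s13.png",a)
E
```

```text
30.67 tcp [0.4723 0.0057 0.1975] F [-0.5  0.2  0. ] op 0.999
[[-0.002, -1.0, -0.001], [0.002, -0.001, 1.0], [-1.0, 0.002, 0.002]] q [ 0.32  0.21 -0.44  2.01  0.11  0.94  1.4 ]
[[274. 186.]
 [424. 189.]]
sleeve [1.99562e+01 4.51000e-01 5.00000e-04]
lid [[46.5998, 0.449, 0.13], [40.3064, 0.4485, 0.1265]]
```

View pics/s13.png

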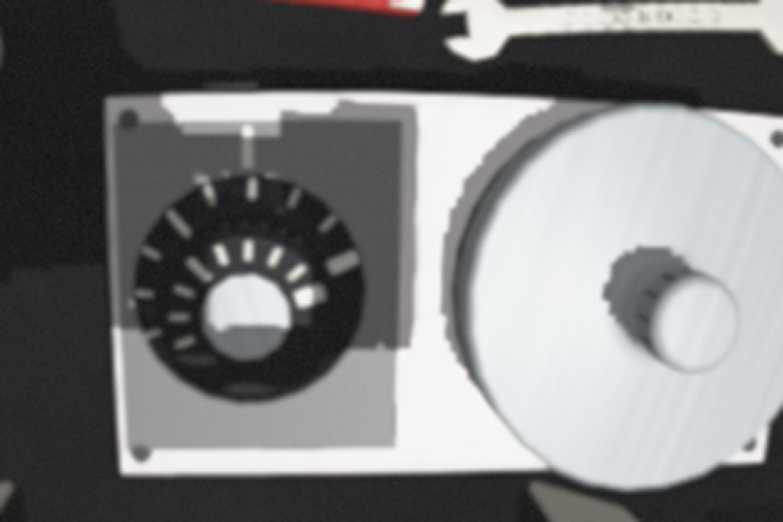

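The view shows the lid seated on the jar. On the sleeve (centre about (250,290)) the broad 0 mark is at (342,262) and the long 5 at (178,222). The third mark after 0, at (252,188), is under the index line, so the sleeve reads 3. It needs 1.2 rad clockwise. I'll use a jaw direction that clears the lid.

>>> move_arm(moves=[0,0.023,-0.0057,0,0,0,0,0,0,0,0.122,0,0,0,0,0,0,0.122,0,0,0,0,0,0,0.122,0,0,0,0,0,0,0.122,0,0,0,0,0,0,0.122,0,0,0,0,0,0,0.122,0,0,0,0,0,0,0.122,0,0,0])

```text
t: 31.38
tool_pos: [0.4492, 0.0016, 0.1975]
orientation: [[-0.002, -0.657, 0.754], [0.002, 0.754, 0.657], [-1.0, 0.003, 0.0]]
wrist_force: [0.7, -0.5, 0.2]
opening: 1.0
```

>>> move_arm(moves=[0,0,0,0.122,0,0,0,0,0,0,0,0,0,0,0.03,0,0,0,0,0,0,0.03,0,0,0,0,0,0,0,0,0,0,0,0,0,0,0,0,0,0,0,0])

```text
t: 31.88
tool_pos: [0.4478, 0.0008, 0.1367]
orientation: [[-0.006, -0.566, 0.824], [0.003, 0.824, 0.566], [-1.0, 0.005, -0.003]]
wrist_force: [-0.1, 0.0, 1.2]
opening: 1.0
```

```bash
python3 -c "
from h import *
st();go([.4490,0,.074])"
```

```text
31.88 tcp [0.4478 0.0008 0.1367] F [-0.1  0.   1.2] op 1.0
[[-0.006, -0.566, 0.824], [0.003, 0.824, 0.566], [-1.0, 0.005, -0.003]] q [ 0.23  0.26 -0.32  2.12  0.11  0.79  0.44]
tool delta [ 0.0627 -0.0017  0.0007]
```

>>> move_arm(moves=[0.025,-0.0008,0.0007,0,0,0,0,0.02,-0.0008,0,0,0,0,0,0.012,0,0,0,0,0,0,0.005,0,0,0,0,0,0,0,0,0,0,0,0,0,0,0,0,0,0,0,1,0,0,0,0,0,0,1,0,0,0,0,0,0,1])

```text
t: 32.55
tool_pos: [0.4519, -0.0011, 0.0768]
orientation: [[0.001, -0.562, 0.827], [0.002, 0.827, 0.562], [-1.0, 0.001, 0.002]]
wrist_force: [0.3, 0.4, -0.2]
opening: 0.832
```

>>> move_arm(moves=[0,0,0,0,0,0,1,0,0,0,0,0,0,1,0,0,0,0,0,0,1,0,0,0,0,0,0,1,0,0,0,0,0,0,1,0,0,0,0,0,0,1,0,0,0,0,0,0,1])

```text
t: 33.13
tool_pos: [0.4507, -0.0013, 0.0758]
orientation: [[-0.002, -0.562, 0.827], [0.002, 0.827, 0.562], [-1.0, 0.002, -0.001]]
wrist_force: [-2.1, -1.4, 4.8]
opening: 0.537
```

```bash
python3 -c "
from h import *
st()"
```

```text
33.13 tcp [ 0.4507 -0.0013  0.0758] F [-2.1 -1.4  4.8] op 0.537
[[-0.002, -0.562, 0.827], [0.002, 0.827, 0.562], [-1.0, 0.002, -0.001]] q [ 0.2   0.37 -0.29  2.15  0.17  0.64  0.38]
```

>>> move_arm(moves=[0,0,0,0.12,0,0,1,0,0,0,0.12,0,0,1,0,0,0,0.12,0,0,1,0,0,0,0.12,0,0,1,0,0,0,0.12,0,0,1,0,0,0,0.12,0,0,1,0,0,0,0.12,0,0,1,0,0,0,0.12,0,0,1])

```text
t: 33.8
tool_pos: [0.4505, -0.0014, 0.0758]
orientation: [[-0.002, 0.361, 0.933], [0.002, 0.933, -0.361], [-1.0, 0.001, -0.002]]
wrist_force: [-3.5, -1.1, 5.0]
opening: 0.538
```

>>> move_arm(moves=[0,0,0,0.12,0,0,1,0,0,0,0.12,0,0,1,0,0,0,0,0,0,1,0,0,0,0,0,0,1,0,0,0,0,0,0,1])

```text
t: 34.22
tool_pos: [0.4504, -0.0014, 0.0757]
orientation: [[-0.002, 0.567, 0.824], [0.001, 0.824, -0.567], [-1.0, -0.0, -0.003]]
wrist_force: [-2.7, -1.9, 6.3]
opening: 0.54
```

```bash
python3 -c "
from h import *
st();R=np.array(manip.read_state()['orientation']);print(np.degrees(np.arctan2(R[1,2],R[0,2])))"
```

```text
34.22 tcp [ 0.4504 -0.0014  0.0757] F [-2.7 -1.9  6.3] op 0.54
[[-0.002, 0.567, 0.824], [0.001, 0.824, -0.567], [-1.0, -0.0, -0.003]] q [-0.04  0.35 -0.02  2.16  0.01  0.63 -0.67]
-34.5543714339654
```

Turned 68.8°. I'll release, rise straight up and rotate back, so the same wrist view can be compared numerically.

>>> move_arm(moves=[0,0,0,0,0,0,0.1,0,0,0,0,0,0,0.1,0,0,0,0,0,0,0.1,0,0,0,0,0,0,0.1,0,0,0,0,0,0,0.1,0,0,0,0,0,0,0,-0.015,0,0,0,0,0,0,-0.03,0,0,0,0,0,0])

```text
t: 34.88
tool_pos: [0.4479, -0.0013, 0.1184]
orientation: [[-0.008, 0.567, 0.824], [0.002, 0.824, -0.567], [-1.0, -0.003, -0.008]]
wrist_force: [0.9, 0.2, 1.0]
opening: 0.994
```

>>> move_arm(moves=[-0.04,0,0,0,0,0,0,-0.036,0,0,0,0,0,0,0,0,0,-0.12,0,0,0,0,0,0,-0.12,0,0,0,0,0,0,-0.12,0,0,0,0,0,0,-0.12,0,0,0,0,0,0,-0.12,0,0,0,0,0,0,-0.12,0,0,0])

```text
t: 35.55
tool_pos: [0.4509, -0.0013, 0.1966]
orientation: [[-0.001, -0.123, 0.992], [0.002, 0.992, 0.123], [-1.0, 0.002, -0.001]]
wrist_force: [-0.5, -0.0, 0.2]
opening: 0.999
```

>>> move_arm(moves=[0,0,0,-0.12,0,0,0,0,0,0,-0.12,0,0,0,0,0,0,-0.12,0,0,0,0,0,0,-0.12,0,0,0,0,0,0,-0.12,0,0,0,0,0,0,-0.12,0,0,0,0,0,0,-0.12,0,0,0,0,0,0,-0.12,0,0,0])

```text
t: 36.22
tool_pos: [0.4509, -0.0014, 0.1966]
orientation: [[-0.001, -0.883, 0.469], [0.002, 0.469, 0.883], [-1.0, 0.002, 0.001]]
wrist_force: [0.2, 0.8, 0.1]
opening: 0.998
```

>>> move_arm(moves=[0,0,0,-0.12,0,0,0,0,0,0,-0.12,0,0,0,0,0,0,-0.12,0,0,0,0,0,0,-0.12,0,0,0,0,-0.022,0.0065,0,0,0,0,0,0,0,0,0,0,0,0,0,0,0,0,0,0])

```text
t: 36.8
tool_pos: [0.4736, 0.0052, 0.1965]
orientation: [[-0.001, -1.0, 0.014], [0.002, 0.014, 1.0], [-1.0, 0.001, 0.002]]
wrist_force: [-0.2, 0.4, 0.2]
opening: 0.999
```

```bash
python3 - <<'E'
from circ import *
st();T=snap('wrist','ws2.png');T0=np.load('Ts.npy')
a=np.radians(np.arange(0,360,2))
def prof(f,T):
    g=cv2.GaussianBlur(cv2.imread(f,0).astype(np.float32),(0,0),.6)
    P=[np.c_[.4495+r*np.cos(a),-.0005+r*np.sin(a),0*a+z] for r,z in((.030,.068),(.032,.067),(.034,.066))]
    return np.mean([cv2.remap(g,wp(p,T).astype(np.float32)[:,None],None,cv2.INTER_LINEAR).ravel() for p in P],0)
# bright-peak angles on skirt, measured from index (-x) clockwise seen from above
for f,t in(("pics/ws.png",T0),("pics/ws2.png",T)):
    v=prof(f,t); h=v-cv2.blur(v[None],(25,1))[0]
    pk=[(int((180-np.degrees(a[i])+180)%360-180),int(h[i])) for i in range(len(a)) if h[i]>12 and h[i]>=h[i-1] and h[i]>h[(i+1)%len(a)]]
    print(f,"peaks deg cw from index:",sorted(pk))
g=fit("pics/ws2.png",T,(.4485,.1255),[(.062,.088,1)]);print("lid",np.round(g,4))
E
```

```text
36.8 tcp [0.4736 0.0052 0.1965] F [-0.2  0.4  0.2] op 0.999
[[-0.001, -1.0, 0.014], [0.002, 0.014, 1.0], [-1.0, 0.001, 0.002]] q [ 0.15  0.2  -0.24  2.02  0.06  0.93  1.44]
pics/ws.png peaks deg cw from index: [(-178, 12), (-116, 31), (-92, 40), (-68, 40), (-44, 47), (-20, 60), (4, 73), (26, 30), (50, 34), (74, 77)]
pics/ws2.png peaks deg cw from index: [(-48, 43), (-24, 61), (0, 62), (24, 52), (48, 35), (70, 38), (94, 34), (116, 26), (140, 42), (150, 32)]
lid [41.1505  0.4485  0.126 ]
```

The sleeve marks moved 68.5° clockwise, and the 6 mark is now at the index (0°). The lid fits at (0.4485,0.126), which is the jar's axis. One last numeric check of the timer and tin, then I'll hand in.

```bash
python3 - <<'E'
from h import *
a=cv2.imread("pics/top0.png");b=manip.get_image("top")[:,:,::-1];cv2.imwrite("pics/tend.png",b)
for n,(x,y,X,Y) in dict(timer=(400,230,440,268),tin=(360,238,390,266),tools=(228,247,350,275),jug=(380,165,435,232)).items():
    print(n,round(float(cv2.absdiff(a[y:Y,x:X],b[y:Y,x:X]).mean()),1),np.round(cv2.phaseCorrelate(cv2.cvtColor(a[y:Y,x:X],6).astype(np.float32),cv2.cvtColor(np.ascontiguousarray(b[y:Y,x:X]),6).astype(np.float32))[0],2))
s=manip.read_state();print(s["t"],s["wrist_force"])
manip.sign_off()
E
```

```text
timer 75.4 [-2.15 -6.04]
tin 80.3 [-8.1  -7.92]
tools 12.4 [ 0.47 -0.03]
jug 72.5 [-1.04  0.7 ]
36.9 [0.23710628 0.31054758 0.04191168]
the job is handed in; nothing more can be done
```

```bash
python3 - <<'E'
import cv2
for f in("top0","tend"):
    a=cv2.imread(f"pics/{f}.png")
    print(f,[(n,a[y:Y,x:X].reshape(-1,3).mean(0).round().tolist(),round(float(a[y:Y,x:X].std()),1)) for n,(x,y,X,Y) in dict(timer=(400,230,440,268),tin=(360,238,390,266),jug=(380,165,435,232)).items()])
E
```

```text
top0 [('timer', [121.0, 133.0, 119.0], 75.5), ('tin', [98.0, 103.0, 94.0], 62.2), ('jug', [90.0, 96.0, 84.0], 52.2)]
tend [('timer', [165.0, 179.0, 180.0], 18.2), ('tin', [155.0, 168.0, 169.0], 15.4), ('jug', [142.0, 156.0, 150.0], 43.7)]
```

The job is done and handed in at 36.9 s of robot time, in the order asked. I could not confirm at the very end that the timer and tin were undisturbed.

- **Plug:** the only plug on the bench went into the jar.
- **Balls:** I turned the jug so its spout faced the jar and tipped it about 105° over the spout. The wrist load fell by roughly the weight of the balls. The next top view showed the balls and the plug in the jar, none on the bench, and the jug empty. I did not make an exact ball count.
- **Jug:** it stands upright at its old place.
- **Lid:** contact came at the expected home height (98 mm at the tool). The last fit put the lid at (0.4485, 0.126), against the jar at (0.4485, 0.1255).
- **Sleeve:** I turned it 68.8° clockwise from 3, and the marks then showed 6 within about 2° of the index line.

**Checks that failed or disagreed:**
- **Timer and tin:** the final image comparison of the timer, tin and jug areas did not match the first picture. Those areas had turned a uniform light colour, most likely the arm blocking the top camera. An earlier top view, after the jug was set down, showed the tin in place. The timer was then partly behind the gripper but appeared where it was. The arm did not go near either of them after that.
- **Knob fit:** the first automatic fit of the lid's knob failed, so I used the lid's outline instead.

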